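# Swing the filter funnel over the green beaker and lock it

## Robot

A 7-joint arm with a two-finger parallel gripper is mounted at the origin on the work surface. World frame = base frame: x ahead of the robot, y to its left, z up, the work surface at z = 0. Lengths are in m, angles in rad, forces in N, time in s.
With the tool pointing down it reaches from about 0.425 to 0.875 m from the base axis. Payload 8.4 kg.
Tool frame: the origin (TCP) lies at the very end of the fingers, on their centre line; the grasp point (between the pads) lies 19 mm behind it; x points along the fingers, y is the direction in which the jaws open and shut, and the axes are right-handed (so a half turn about x gives the same grasp; the last joint's range is limited). The gripper opens to 87 mm and grips with 3 to 60 N. Pads are 19 mm wide; open, the fingers measure 117 mm over their backs; the gripper's body (75 mm by 190 mm) begins 51 mm behind the grasp point.
Start: joints at [-1.353, 0.333, 0.04, 1.465, -0.013, 1.343, -0.059], TCP at [0.202, 0.618, 0.223] pointing down, gripper open.
Joint ranges: [-2.58, 2.58], [-0.38, 2.09], [-1.3, 1.39], [0.25, 2.4], [-1.5, 4.64], [0.08, 2.09], [-2.65, 2.65]. Speed limits (rad/s): [2.22, 2.22, 2.79, 2.79, 3.14, 3.14, 3.14].

## Interface

Orientations are given as [roll, pitch, yaw] about the fixed x, y, z axes, in that order (R = Rz(yaw) Ry(pitch) Rx(roll)).
In Python, from bench import env gives the robot as it stands. The module is installed in compiled form; this text tells all that it offers.
- The arm moves only by the shell command python3 -m inch 'ROWS'. ROWS is JSON, a list of rows, each an object of numbers: "tx", "ty", "tz": the shift along the tool's x, y, z in cm; "ax", "ay", "az": the turn, a rotation vector about the tool's x, y, z in rad; "grip": the opening, from -1 (shut) to 1 (fully open). In form: [{"tx": .., "ty": .., "tz": .., "ax": .., "ay": .., "az": .., "grip": ..}, ...]. A call has exactly 8 rows; each row is the pose to reach, as a shift and turn from the pose commanded when the call began, along the tool's axes at that moment; what a row does not reach only later rows make up. A row lasts 1/10 s, in which the tool goes at most 50 mm and 8.59 degrees, less where a joint would pass 70% of its speed; a pose out of reach is approached as far as the arm can. A call with a gripper value outside its range is refused whole. The fingers move at their own pace and stop on an object; the grip force is fixed at half the most. Time passes only in rows, so rows that repeat a pose let the fingers close, or fill a call up. It gives the time, the measured TCP pose, the force and the opening at its end, in the units of the state.
- env.sense(): the state, without advancing time (a new reading comes with each control period).
- env.grab_frame(name): name is "side" or "top" or "wrist"; returns a dict with "image" (480x640x3 uint8, red, green, blue), "camera_matrix" (3x3 intrinsics, pixels), "pose" (4x4, takes a point from camera to world coordinates). Camera axes: x right, y up, looking along -z (the intrinsics and any distortion apply to the point x, -y, -z); pixel columns grow to the right and rows downward; lengths in m; the calibration is good to about 2 mm. The wrist camera is an equidistant fisheye: a pixel r from the principal point sees the ray r / f radians off the axis. A picture is of the moment at which its call begins. There is no depth.
- env.finish_job(): hands the job in, once; it reports no verdict.
The state is a dict: "t": time; "joint_pos": joint angles; "joint_vel": joint speeds; "joint_torque": joint torques, N m; "position": TCP position; "ee_rot": TCP orientation; "force": force on the tool from outside, world axes, zero at the start; "torque": the same for the moment, N m; "grip_width": finger opening in m.
Only numpy, scipy, OpenCV 4.12 (cv2) and the standard library are available. Lean on these libraries where they do the work, as an engineer would, in place of code of your own. Each camera call takes 0.05 s, during which the arm holds its last target.

## Task

The white funnel sits on a swing arm that is clamped by the red wing screw on top of the stand. Back the screw off just enough to free the arm (about a quarter turn, never more than three quarters), swing the arm by its brass handle until the funnel's stem is centred over the mouth of the green beaker, then retighten the screw fully so that the arm is locked there. Do not force the arm round while it is clamped, and leave the beakers and everything else on the bench where they stand.

Things in the scene. Friction and masses are not known exactly. Their poses are not given: they have to be found in the camera images.
- wing_screw (a joint): Angle of the red wing screw on top of the stand, rad. It grows as the screw is backed off (anticlockwise from above); lead 0.8 mm per rad. Its stop, fully tight, is at -0.4. The arm is clamped (with about 13 N more per rad tightened, through a stiff spring) below about 1.1 and free above about 1.2. It stays where it is left and needs about 0.06 N m to turn.
- wing_grip (a point): Middle of the wing of the screw: a vertical blade 50 mm long, 12 mm thick, 30 mm tall (15 mm above and below this point), about 174 mm above the bench, on the pivot axis. x along the blade, y across its thickness, z up; a yellow dab marks its +x end. Below the blade are only the round collar and pad, 38 mm across.
- clamp_pad: Brass disc under the wing screw, 38 mm across, 10 mm thick, which presses down on the arm's hub; origin centre of its underside, on the pivot axis.
- pivot (a point): Point of the grey stand on its vertical pivot axis, at the top of its flange, 120 mm above the bench. The stand (foot 104 mm across, column 26 mm thick) is fixed to the bench.
- swing_arm: Aluminium swing arm, about 0.4 kg, balanced, lying flat; a loose part whose hub (48 mm across, 20 mm tall) sits round the stand's pin between flange and brass pad. Origin at the centre of the hub's underside, on the pivot axis; x points towards the white funnel, z up. The bar is 12 mm wide, its top 14 mm above the origin. Funnel: centre at x = 125 mm, rim 68 mm across, 42 mm above the origin. Handle at x = -95 mm.
- handle (a point): On the upright round brass handle post at the arm's end opposite the funnel, 95 mm from the pivot axis: post 16 mm across, its top 18 mm above this point, its free length 56 mm; this point is about 172 mm above the bench.
- funnel_tip (a point): Centre of the lower end of the funnel's stem, 125 mm from the pivot axis, 92 mm above the bench, 20 mm above the beakers' rims; it swings with the arm.
- green_beaker: Green open plastic beaker, rim 66 mm across, 72 mm tall, standing on the bench about 125 mm (within 5 mm) from the pivot axis; origin centre of its underside.
- blue_beaker: Blue open plastic beaker, rim 66 mm across, 72 mm tall, standing on the bench about 125 mm (within 5 mm) from the pivot axis; origin centre of its underside.
- orange_beaker: Orange open plastic beaker, rim 66 mm across, 72 mm tall, standing on the bench about 125 mm (within 5 mm) from the pivot axis; origin centre of its underside.
- pen_pot: Black round pen pot, 72 mm across, 95 mm tall, with pens up to 140 mm; origin centre of its underside.
- tip_box: Pink pipette-tip box with light-blue tips, 85 x 120 mm, 50 mm tall; origin centre of its underside.
- step_rack: Bright green stepped tube rack, 108 x 150 mm, 60 mm tall; origin centre of its underside.
- tube_rack: Blue rack 75 x 150 x 60 mm with four blue-capped clear tubes, 124 mm tall overall; origin centre of its underside.
- reagent_bottle: Amber bottle with blue cap, 64 mm across, 130 mm tall; origin centre of its underside.
There are look-alikes about, which are no part of the job. Leave any brown look-alike of the part that bears wing_screw alone. Leave any pink look-alike of the green_beaker alone.

How it is judged:
On the way, in this order (a step that is already met when the one before it is completed fails the run):
1. the wing screw is backed off until the arm is free (reading above 1.2 rad), the funnel still within 20 mm of where it was (value of joint wing_screw above 1.2 rad and distance of funnel_tip from where it was at the start of the episode below 0.02 m), for 0.1 s.
2. with the clamp still open (above 1.1 rad), the funnel's stem is within 13 mm of the green beaker's centre, seen from above (value of joint wing_screw above 1.1 rad and horizontal distance between funnel_tip and green_beaker below 0.013 m), for 0.2 s.
At the end, for the whole second after the job is handed in: The funnel's stem stands within 13 mm (seen from above) of the green beaker's centre, the arm lies level (within 0.05 rad) and at rest on the stand, its hub within 4 mm of its seat, and the wing screw is tight again: reading below 0.3 rad, the pad pressing on the arm with more than 5 N (horizontal distance between funnel_tip and green_beaker below 0.013 m and value of joint wing_screw below 0.3 rad and contact force between clamp_pad and swing_arm above 5 N and distance between swing_arm and pivot below 0.004 m and angle between swing_arm's own z axis and vertical below 0.05 rad and linear speed of swing_arm below 0.02 m/s); the robot touches nothing.
It fails at once if the wing screw is backed off by more than three quarters of a turn (reading above 5.0 rad) (value of joint wing_screw above 5 rad).
It fails at once if a beaker is shifted by more than 10 mm or tipped by more than 0.3 rad (distance of any of green_beaker, blue_beaker, orange_beaker from where it was at the start of the episode above 0.01 m or angle between any of green_beaker, blue_beaker, orange_beaker's own z axis and vertical above 0.3 rad).
It fails at once if another thing on the bench is shifted by more than 20 mm (distance of any of pen_pot, tip_box, step_rack, tube_rack, reagent_bottle from where it was at the start of the episode above 0.02 m).
It also fails if it takes over 72 s, if anything falls off the work surface, if the arm or the gripper's body presses on something with over 40 N, if the wrist force passes 120 N, or if a joint passes its speed limit or range.

## Working session

There is one attempt and no reset: what is moved stays moved. The work goes in short steps, Python scripts to look and compute and a shell command to move; the robot and the scene stay as the last step left them, time stands still between calls to the robot, and variables do not carry over. Pictures are saved under pics/ and viewed, and the job is handed in when it is done.

```bash
mkdir -p pics
python3 - <<'E'
from bench import env
import cv2,numpy as np
for n in("side","top","wrist"):
    f=env.grab_frame(n); cv2.imwrite(f"pics/{n}0.png",f["image"][:,:,::-1]); np.savez(f"pics/{n}0.npz",**f)
    print(n,np.round(f["camera_matrix"],1).tolist(),np.round(f["pose"],3).tolist(),[k for k in f])
s=env.sense();print(s)
E
```

```text
side [[511.7, 0.0, 328.9], [0.0, 511.7, 240.4], [0.0, 0.0, 1.0]] [[0.963, 0.181, -0.199, 0.311], [-0.269, 0.632, -0.726, -0.867], [-0.006, 0.753, 0.658, 0.922], [0.0, 0.0, 0.0, 1.0]] ['image', 'camera_matrix', 'pose']
top [[494.8, 0.0, 317.2], [0.0, 494.8, 236.7], [0.0, 0.0, 1.0]] [[0.009, 0.994, -0.11, 0.427], [-1.0, 0.007, -0.014, 0.007], [-0.013, 0.11, 0.994, 1.329], [0.0, 0.0, 0.0, 1.0]] ['image', 'camera_matrix', 'pose']
wrist [[371.6, 0.0, 319.3], [0.0, 371.6, 247.0], [0.0, 0.0, 1.0]] [[0.311, -0.907, -0.285, 0.124], [0.95, 0.297, 0.094, 0.643], [-0.001, -0.3, 0.954, 0.384], [0.0, 0.0, 0.0, 1.0]] ['image', 'camera_matrix', 'pose']
{'t': 0.15, 'joint_pos': array([-1.35319573,  0.33373917,  0.03989409,  1.46602791, -0.0133741 ,
        1.34333361, -0.05850705]), 'joint_vel': array([ 0.00103762, -0.00298505, -0.00089221, -0.00171495,  0.00020783,
       -0.00013178,  0.00137326]), 'joint_torque': array([ 1.98511036e-03, -6.56843805e+01,  1.33655973e+00, -4.04101825e+01,
       -5.96791226e-02,  4.18344699e-02,  1.38581850e-04]), 'position': array([0.2024222 , 0.61729918, 0.22188968]), 'ee_rot': array([-1.48049031,  1.56955382, -1.79732533]), 'force': array([ 0.15673625, -0.424498  ,  0.9275767 ]), 'torque': array([ 0.01376081,  0.01665849, -0.00609272]), 'grip_width': 0.08710543348473697}
```

View pics/side0.png

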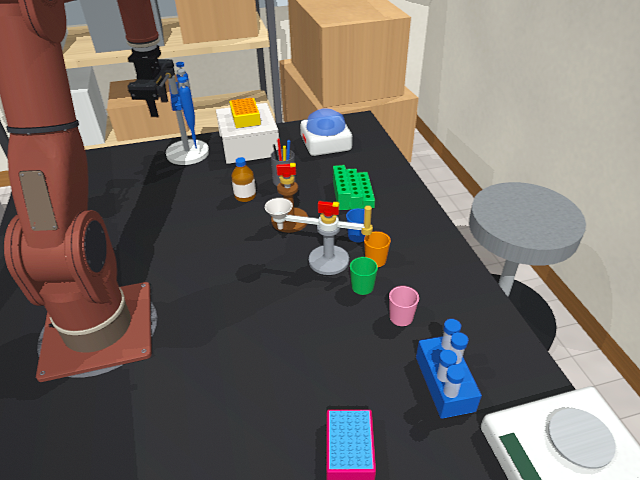

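View pics/top0.png

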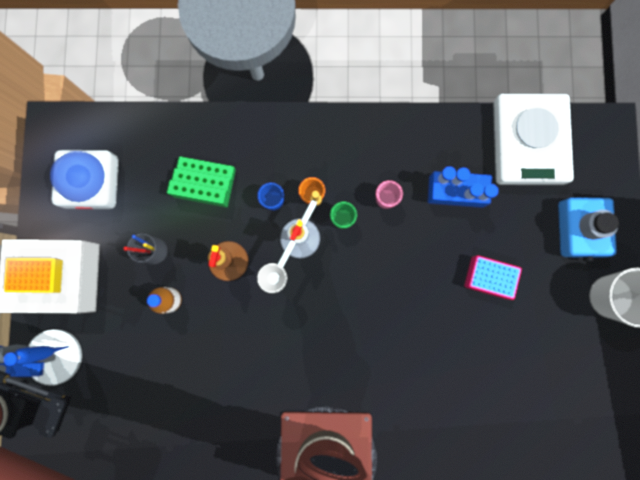

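View pics/wrist0.png

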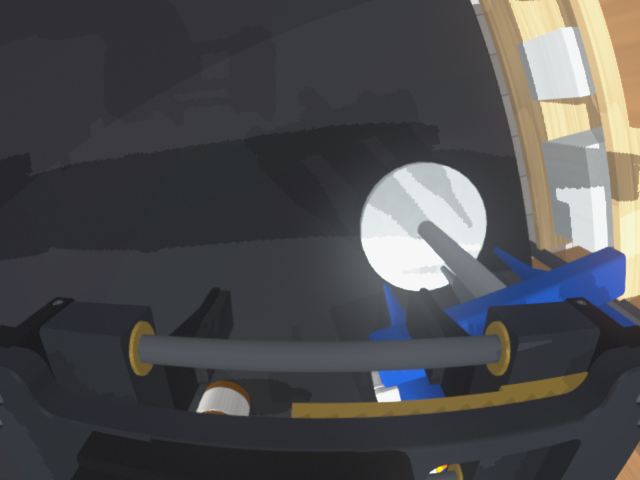

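The top view shows:
- **Wing screws:** the red wing with a yellow dab on the grey stand is at about (296,231). A brown stand with a similar red/yellow wing is at (228,260).
- **Beakers:** green (344,215), pink look-alike (389,194), blue (271,195), orange (312,190).
- **Arm:** the funnel is at (272,278) and the handle at (317,197).

The target is the grey stand that carries the arm, and the true green beaker at (344,215). I'll enlarge these and measure.

```bash
cat > h.py <<'E'
import numpy as np,cv2
def load(n,i): 
    d=np.load(f"pics/{n}{i}.npz"); return d["image"],d["camera_matrix"],d["pose"]
def ray(K,P,uv):
    d=np.array([(uv[0]-K[0,2])/K[0,0],-(uv[1]-K[1,2])/K[1,1],-1.]); return P[:3,3],P[:3,:3]@d
def plane(K,P,uv,z):
    o,d=ray(K,P,uv); return o+d*(z-o[2])/d[2]
def blobs(img,lo,hi,amin=8,roi=None):
    hsv=cv2.cvtColor(img,cv2.COLOR_RGB2HSV); m=cv2.inRange(hsv,np.array(lo),np.array(hi))
    n,l,s,c=cv2.connectedComponentsWithStats(m)
    return [(np.round(c[i],1).tolist(),s[i].tolist()) for i in range(1,n) if s[i,4]>=amin and (roi is None or (roi[0]<=c[i][0]<=roi[2] and roi[1]<=c[i][1]<=roi[3]))]
def tri(a,b):
    o1,d1=a;o2,d2=b;A=np.c_[d1,-d2];t=np.linalg.lstsq(A,o2-o1,rcond=None)[0]
    p=o1+d1*t[0];q=o2+d2*t[1];return (p+q)/2,np.linalg.norm(p-q)
E
python3 - <<'E'
from h import *
roi={"top":(200,150,420,300),"side":(225,140,440,330)}
for n in("top","side"):
    im,K,P=load(n,0)
    r=roi[n]
    for name,lo,hi in[("red",(0,180,150),(4,255,255)),("yellow",(24,150,150),(34,255,255)),("brass",(18,100,120),(24,255,255)),("green",(60,120,60),(85,255,255)),("blue",(105,150,60),(118,255,255)),("orange",(10,190,180),(19,255,255))]:
        print(n,name,blobs(im,lo,hi,8,r))
    x0,y0,x1,y1=r
    c=im[y0:y1,x0:x1]; cv2.imwrite(f"pics/{n}crop.png",cv2.resize(c,None,fx=3.4 if n=="top" else 3.1,fy=3.4 if n=="top" else 3.1,interpolation=2)[:,:,::-1])
E
```

```text
top red [([295.5, 232.0], [291, 227, 10, 12, 71]), ([213.5, 259.1], [209, 253, 11, 14, 100])]
top yellow [([299.4, 223.3], [297, 221, 5, 5, 19]), ([214.1, 247.8], [211, 245, 7, 6, 36])]
top brass [([316.3, 197.7], [310, 191, 12, 14, 81]), ([300.9, 234.4], [297, 228, 7, 11, 28]), ([214.8, 247.8], [211, 245, 8, 7, 20]), ([221.6, 258.3], [217, 251, 9, 15, 69])]
top green [([201.6, 181.2], [166, 156, 70, 52, 2616]), ([343.0, 214.4], [329, 201, 29, 28, 622])]
top blue [([270.7, 195.8], [257, 182, 28, 29, 623])]
top orange [([308.6, 186.1], [299, 178, 26, 22, 199]), ([218.0, 249.2], [216, 246, 4, 7, 9])]
side red [([279.2, 149.8], [278, 139, 4, 22, 45]), ([285.4, 170.0], [276, 164, 20, 13, 193]), ([327.0, 208.3], [318, 201, 21, 15, 227])]
side yellow [([284.0, 153.0], [283, 146, 3, 15, 45]), ([292.4, 164.3], [290, 163, 6, 4, 19]), ([335.3, 203.7], [333, 202, 6, 5, 26])]
side brass [([241.7, 174.5], [232, 167, 21, 17, 247]), ([286.6, 180.0], [279, 176, 15, 9, 85]), ([242.2, 199.5], [239, 199, 7, 2, 12]), ([369.0, 223.5], [361, 206, 29, 36, 246]), ([327.6, 219.1], [320, 213, 16, 11, 97]), ([378.1, 240.1], [376, 238, 6, 6, 14]), ([376.4, 246.0], [365, 242, 24, 7, 33])]
side green [([352.0, 188.1], [333, 165, 42, 45, 1475]), ([362.7, 274.8], [350, 257, 28, 38, 852])]
side blue [([288.0, 148.8], [287, 140, 4, 20, 57]), ([240.2, 161.7], [235, 157, 11, 10, 80]), ([355.2, 215.6], [346, 209, 18, 14, 227]), ([355.3, 235.4], [348, 229, 17, 14, 175])]
side orange [([241.4, 174.4], [238, 168, 8, 11, 54]), ([377.5, 246.9], [364, 232, 27, 35, 591])]
```

View pics/topcrop.png

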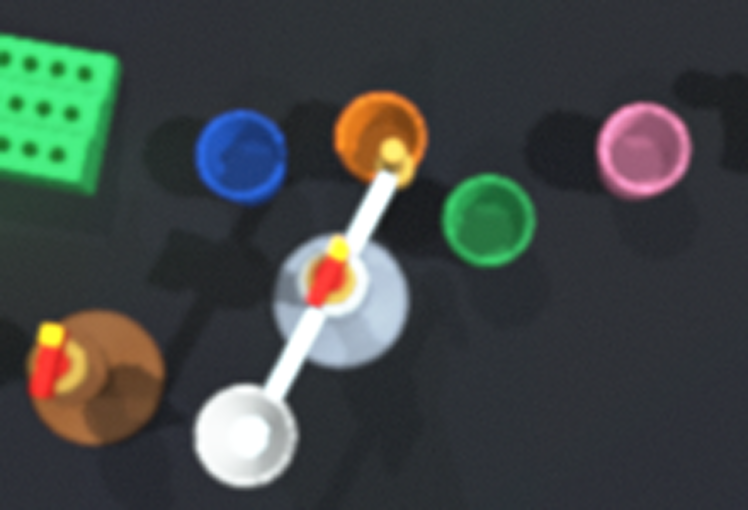

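View pics/sidecrop.png

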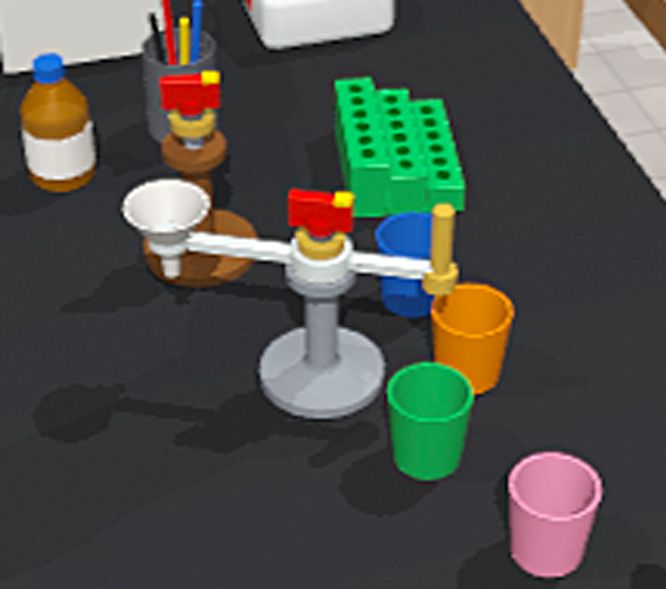

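The crops confirm it. The grey stand carries the arm with the red wing: crop (328,272) in top and (320,212) in side. The brown stand carries no arm. The green beaker is at crop (489,220), separate from the pink one at (643,150). Next I'll compute positions.

Run:
```python
from h import *
it,Kt,Pt=load("top",0); is_,Ks,Ps=load("side",0)
def mask(im,rs,roi):
    hsv=cv2.cvtColor(im,cv2.COLOR_RGB2HSV);m=0
    for lo,hi in rs:m=m|cv2.inRange(hsv,np.array(lo),np.array(hi))
    k=np.zeros_like(m);x0,y0,x1,y1=roi;k[y0:y1,x0:x1]=m[y0:y1,x0:x1];return k
def cen(m):
    y,x=np.nonzero(m);return np.array([x.mean(),y.mean()]),np.c_[x,y]
W=[((0,170,130),(6,255,255)),((24,150,150),(34,255,255))]
ct,pt=cen(mask(it,W,(285,215,310,245))); cs,ps=cen(mask(is_,W,(312,195,345,218)))
print("wing px",ct,cs, cv2.minAreaRect(pt.astype(np.float32)))
print("wing tri",tri(ray(Kt,Pt,ct),ray(Ks,Ps,cs)), "plane .185",plane(Kt,Pt,ct,.183))
Y=tri(ray(Kt,Pt,(299.4,223.3)),ray(Ks,Ps,(335.3,203.7)));R=tri(ray(Kt,Pt,(295.5,232)),ray(Ks,Ps,(327,208.3)))
print("yel",Y,"red",R,"yaw",np.degrees(np.arctan2(*(Y[0]-R[0])[[1,0]])))
for nm,uv in(("green",(343,214.5)),("blue",(270.7,196)),("orange",(312,190)),("pink",(389,194))):print(nm,plane(Kt,Pt,uv,.068))
print("funnel",plane(Kt,Pt,(272,277.5),.162),"handle top",plane(Kt,Pt,(317,195.5),.19))
print("brown wing",tri(ray(Kt,Pt,(213.7,256)),ray(Ks,Ps,(286.6,169))))
# stand foot
hsv=cv2.cvtColor(it,cv2.COLOR_RGB2HSV);print(plane(Kt,Pt,(300.5,238.5),.01))
```

```text
wing px [296.34343434 230.34343434] [327.85714286 208.13157895] ((296.6176452636719, 230.02943420410156), (7.518604278564453, 19.160314559936523), 14.03624439239502)
wing tri (array([0.56801897, 0.07291623, 0.17420234]), np.float64(0.0023640670857128124)) plane .185 [0.5681085  0.07221285 0.183     ]
yel (array([0.58343393, 0.06500334, 0.18984659]), np.float64(0.0007746241324750374)) red (array([0.56530121, 0.07475431, 0.17271779]), np.float64(0.0002541627520491665)) yaw -28.269388271336112
green [ 0.62423467 -0.04097308  0.068     ]
blue [0.67145488 0.14645458 0.068     ]
orange [0.68791468 0.0395425  0.068     ]
pink [ 0.67861139 -0.15963459  0.068     ]
funnel [0.45838295 0.12927645 0.162     ] handle top [0.64968319 0.02458099 0.19      ]
brown wing (array([0.50713063, 0.2657056 , 0.17491093]), np.float64(1.2682485090771e-05))
[0.56742029 0.07058036 0.01      ]
```

```bash
cat >> h.py <<'E'
from scipy.spatial.transform import Rotation as Ro
def rot(s): return Ro.from_euler('xyz',s["ee_rot"]).as_matrix()
def delta(s,tgt,yaw_y=None):
    R=rot(s); d=R.T@(np.array(tgt)-s["position"])*100
    out=[np.round(d,2)]
    if yaw_y is not None:
        y=np.array([np.cos(yaw_y),np.sin(yaw_y),0]);x=np.array([0,0,-1.]);T=np.c_[x,y,np.cross(x,y)]
        out.append(np.round(Ro.from_matrix(R.T@T).as_rotvec(),3))
    return out
def show(s):
    R=rot(s);print("t",round(s["t"],2),"pos",np.round(s["position"],4),"x",np.round(R[:,0],3),"yaw_y",round(np.degrees(np.arctan2(R[1,1],R[0,1])),2),"q",np.round(s["joint_pos"],2),"F",np.round(s["force"],1),"T",np.round(s["torque"],2),"g",round(s["grip_width"],4))
E
python3 - <<'E'
from h import *
from bench import env
s=env.sense();show(s)
for a in(62,-118):print(a,delta(s,[.568,.072,.26],np.radians(a)))
E
```

```text
t 0.15 pos [0.2024 0.6173 0.2219] x [-0.    -0.001 -1.   ] yaw_y 71.85 q [-1.35  0.33  0.04  1.47 -0.01  1.34 -0.06] F [ 0.2 -0.4  0.9] T [ 0.01  0.02 -0.01] g 0.0871
62 [array([ -3.76, -40.43,  51.73]), array([0.172, 0.   , 0.001])]
-118 [array([ -3.76, -40.43,  51.73]), array([-2.97e+00, -2.00e-03,  0.00e+00])]
```

```bash
python3 -m inch '[{"tx":-3.8,"ty":-4,"tz":5,"ax":0.15,"grip":1},{"tx":-3.8,"ty":-20,"tz":26,"ax":1.1,"grip":1},{"tx":-3.8,"ty":-20,"tz":26,"ax":1.1,"grip":1},{"tx":-3.8,"ty":-20,"tz":26,"ax":1.1,"grip":1},{"tx":-3.8,"ty":-20,"tz":26,"ax":1.1,"grip":1},{"tx":-3.8,"ty":-20,"tz":26,"ax":1.1,"grip":1},{"tx":-3.8,"ty":-20,"tz":26,"ax":1.1,"grip":1},{"tx":-3.8,"ty":-20,"tz":26,"ax":1.1,"grip":1}]'
python3 - <<'E'
from h import *
from bench import env
s=env.sense();show(s)
for a in(62,-118):print(a,delta(s,[.568,.072,.26],np.radians(a)))
E
```

```text
t 0.15 pos [0.2024 0.6173 0.2219] x [-0.    -0.001 -1.   ] yaw_y 71.85 q [-1.35  0.33  0.04  1.47 -0.01  1.34 -0.06] F [ 0.2 -0.4  0.9] T [ 0.01  0.02 -0.01] g 0.0871
62 [array([ -3.76, -40.43,  51.73]), array([0.172, 0.   , 0.001])]
-118 [array([ -3.76, -40.43,  51.73]), array([-2.97e+00, -2.00e-03,  0.00e+00])]invalid input at $[0]: expected keys tx, ty, tz, ax, ay, az, grip
```

All keys are needed in each row.

```bash
cat > st.py <<'E'
import sys
from h import *
from bench import env
s=env.sense();show(s)
if len(sys.argv)>1:
    a=[float(v) for v in sys.argv[1:]]
    print(delta(s,a[:3],np.radians(a[3]) if len(a)>3 else None))
E
python3 -m inch '[{"tx":-3.8,"ty":-4,"tz":5,"ax":0.15,"ay":0,"az":0,"grip":1},{"tx":-3.8,"ty":-20,"tz":26,"ax":1.1,"ay":0,"az":0,"grip":1},{"tx":-3.8,"ty":-20,"tz":26,"ax":1.1,"ay":0,"az":0,"grip":1},{"tx":-3.8,"ty":-20,"tz":26,"ax":1.1,"ay":0,"az":0,"grip":1},{"tx":-3.8,"ty":-20,"tz":26,"ax":1.1,"ay":0,"az":0,"grip":1},{"tx":-3.8,"ty":-20,"tz":26,"ax":1.1,"ay":0,"az":0,"grip":1},{"tx":-3.8,"ty":-20,"tz":26,"ax":1.1,"ay":0,"az":0,"grip":1},{"tx":-3.8,"ty":-20,"tz":26,"ax":1.1,"ay":0,"az":0,"grip":1}]'; python3 st.py .568 .072 .26 -118
```

```text
t: 0.95
position: [0.391, 0.3414, 0.2612]
ee_rot: [1.249, 1.569, -0.182]
force: [-0.1, 1.4, 0.6]
grip_width: 0.0871
t 0.95 pos [0.391  0.3414 0.2612] x [ 0.001 -0.    -1.   ] yaw_y 8.01 q [-1.11  0.04  0.32  1.74 -0.01  1.37 -0.65] F [-0.1  1.4  0.6] T [-0.08  0.05 -0.04] g 0.0871
[array([ 0.15, 13.77, 29.14]), array([ 2.199e+00, -1.000e-03, -1.000e-03])]
```

```bash
python3 -m inch '[{"tx":0,"ty":13.8,"tz":29.1,"ax":1.2,"ay":0,"az":0,"grip":1},{"tx":0,"ty":13.8,"tz":29.1,"ax":1.2,"ay":0,"az":0,"grip":1},{"tx":0,"ty":13.8,"tz":29.1,"ax":1.2,"ay":0,"az":0,"grip":1},{"tx":0,"ty":13.8,"tz":29.1,"ax":1.2,"ay":0,"az":0,"grip":1},{"tx":0,"ty":13.8,"tz":29.1,"ax":1.2,"ay":0,"az":0,"grip":1},{"tx":0,"ty":13.8,"tz":29.1,"ax":1.2,"ay":0,"az":0,"grip":1},{"tx":0,"ty":13.8,"tz":29.1,"ax":1.2,"ay":0,"az":0,"grip":1},{"tx":0,"ty":13.8,"tz":29.1,"ax":1.2,"ay":0,"az":0,"grip":1}]'; python3 st.py .568 .072 .26 -118
```

```text
t: 1.75
position: [0.5696, 0.0755, 0.2605]
ee_rot: [1.293, 1.569, -1.337]
force: [0.1, 0.2, 0.1]
grip_width: 0.0865
t 1.75 pos [0.5696 0.0755 0.2605] x [ 0.    -0.002 -1.   ] yaw_y -60.66 q [-0.79  0.18  0.67  1.63 -0.11  1.38 -1.17] F [0.1 0.2 0.1] T [-0.05  0.16  0.04] g 0.0865
[array([0.05, 0.23, 0.31]), array([ 1.001, -0.   , -0.002])]
```

```bash
python3 -m inch '[{"tx":0,"ty":0.2,"tz":0.2,"ax":1.0,"ay":0,"az":0,"grip":1},{"tx":0,"ty":0.2,"tz":0.2,"ax":1.0,"ay":0,"az":0,"grip":1},{"tx":0,"ty":0.2,"tz":0.2,"ax":1.0,"ay":0,"az":0,"grip":1},{"tx":0,"ty":0.2,"tz":0.2,"ax":1.0,"ay":0,"az":0,"grip":1},{"tx":0,"ty":0.2,"tz":0.2,"ax":1.0,"ay":0,"az":0,"grip":1},{"tx":0,"ty":0.2,"tz":0.2,"ax":1.0,"ay":0,"az":0,"grip":1},{"tx":0,"ty":0.2,"tz":0.2,"ax":1.0,"ay":0,"az":0,"grip":1},{"tx":0,"ty":0.2,"tz":0.2,"ax":1.0,"ay":0,"az":0,"grip":1}]'; python3 st.py .568 .072 .26 -118
cat > cam.py <<'E'
import sys
from h import *
from bench import env
for n in sys.argv[2:]:
    f=env.grab_frame(n); np.savez(f"pics/{n}{sys.argv[1]}.npz",**f); cv2.imwrite(f"pics/{n}{sys.argv[1]}.png",f["image"][:,:,::-1])
E
python3 cam.py 1 wrist side
```

```text
t: 2.55
position: [0.5673, 0.0775, 0.2603]
ee_rot: [0.945, 1.57, -2.673]
force: [0.5, 0.2, 0.5]
grip_width: 0.087
t 2.55 pos [0.5673 0.0775 0.2603] x [-0. -0. -1.] yaw_y -117.31 q [-0.89  0.19  0.78  1.63 -0.13  1.38 -2.14] F [0.5 0.2 0.5] T [-0.01  0.14  0.02] g 0.087
[array([ 0.03,  0.46, -0.31]), array([ 0.012,  0.   , -0.   ])]
```

View pics/wrist1.png

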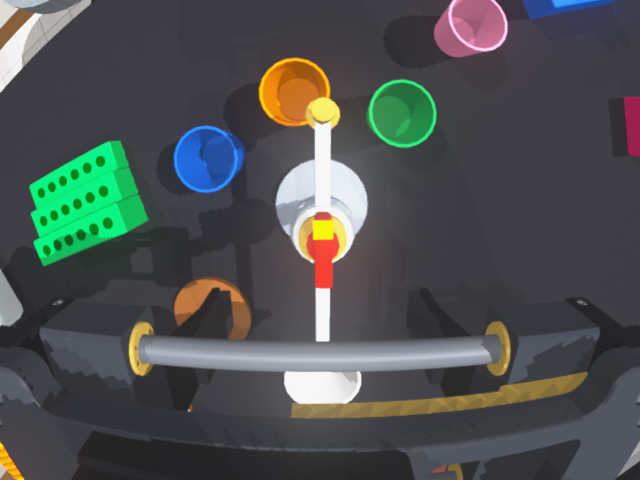

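View pics/side1.png

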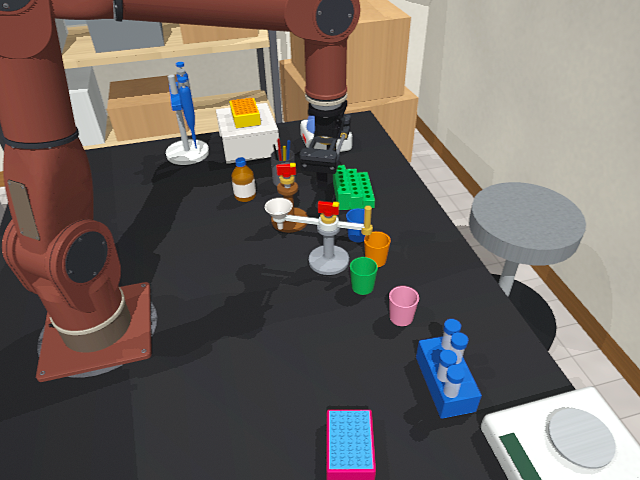

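```bash
cat >> h.py <<'E'
def wray(K,P,uv):
    v=np.array([uv[0]-K[0,2],uv[1]-K[1,2]]);r=np.hypot(*v);th=r/K[0,0]
    d=np.array([np.sin(th)*v[0]/r,-np.sin(th)*v[1]/r,-np.cos(th)]);return P[:3,3],P[:3,:3]@d
def wplane(K,P,uv,z):
    o,d=wray(K,P,uv);return o+d*(z-o[2])/d[2]
E
python3 - <<'E'
from h import *
im,K,P=load("wrist",1)
print(np.round(P,3))
hsv=cv2.cvtColor(im,cv2.COLOR_RGB2HSV)
def b(n,lo,hi,roi):
    r=blobs(im,lo,hi,30,roi);print(n,r);return r
b("red",(0,180,120),(4,255,255),(290,190,350,300));b("yel",(24,180,150),(34,255,255),(300,80,350,250));b("green",(60,120,60),(85,255,255),(350,60,450,160))
g=cv2.inRange(hsv,np.array((60,120,60)),np.array((85,255,255)));g[:, :350]=0;g[:, 450:]=0;g[200:]=0
c=max(cv2.findContours(g,0,1)[0],key=cv2.contourArea);print(cv2.boundingRect(c),cv2.minEnclosingCircle(c))
for uv,z in(((323,221),.189),((323,288),.189),((323,212),.189),((322,105),.19),((402,113),.072)):print(uv,z,wplane(K,P,uv,z))
x0,y0=270,60;cv2.imwrite("pics/wcrop1.png",cv2.resize(im[y0:y0+250,x0:x0+190],None,fx=2.4,fy=2.4,interpolation=2)[:,:,::-1])
E
```

```text
[[-0.459  0.849  0.263  0.64 ]
 [-0.889 -0.438 -0.136  0.04 ]
 [-0.    -0.297  0.955  0.423]
 [ 0.     0.     0.     1.   ]]
red [([323.2, 260.4], [307, 236, 32, 52, 957])]
yel [([322.4, 229.4], [313, 220, 20, 20, 370])]
green [([401.8, 113.2], [367, 79, 70, 69, 3716])]
(367, 79, 70, 69) ((401.766357421875, 113.47763061523438), 34.944435119628906)
(323, 221) 0.189 [0.58990997 0.06325404 0.189     ]
(323, 288) 0.189 [0.54808845 0.08466845 0.189     ]
(323, 212) 0.189 [0.59519741 0.06054218 0.189     ]
(322, 105) 0.19 [0.65592856 0.03001548 0.19      ]
(402, 113) 0.072 [ 0.62466649 -0.03942277  0.072     ]
```

View pics/wcrop1.png

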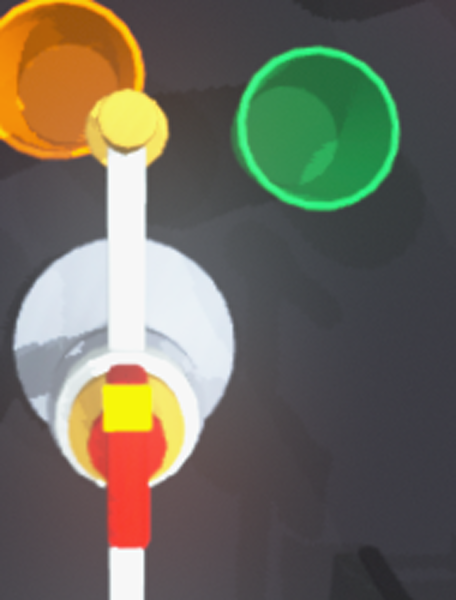

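The wrist view shows the blade from about (323,220) to (323,288), midway between the fingers and aligned with them. The yellow dab is at the far end. I'll descend now.

```bash
python3 st.py .5685 .0735 .162 -117; python3 -m inch '[{"tx":0,"ty":0.3,"tz":-0.3,"ax":0,"ay":0,"az":0,"grip":1},{"tx":3,"ty":0.3,"tz":-0.3,"ax":0,"ay":0,"az":0,"grip":1},{"tx":6,"ty":0.3,"tz":-0.3,"ax":0,"ay":0,"az":0,"grip":1},{"tx":8,"ty":0.3,"tz":-0.3,"ax":0,"ay":0,"az":0,"grip":1},{"tx":9.8,"ty":0.3,"tz":-0.3,"ax":0,"ay":0,"az":0,"grip":1},{"tx":9.8,"ty":0.3,"tz":-0.3,"ax":0,"ay":0,"az":0,"grip":1},{"tx":9.8,"ty":0.3,"tz":-0.3,"ax":0,"ay":0,"az":0,"grip":0},{"tx":9.8,"ty":0.3,"tz":-0.3,"ax":0,"ay":0,"az":0,"grip":-0.5}]'; python3 st.py .5685 .0735 .162 -117
```

```text
t 2.65 pos [0.5674 0.0775 0.2604] x [-0. -0. -1.] yaw_y -117.04 q [-0.89  0.19  0.78  1.63 -0.13  1.38 -2.13] F [ 0.8 -0.8 -0.6] T [-0.01  0.21  0.  ] g 0.0873
[array([ 9.84,  0.31, -0.29]), array([-0.001,  0.   , -0.   ])]
t: 3.45
position: [0.5695, 0.0733, 0.1638]
ee_rot: [-2.407, 1.569, 0.26]
force: [1.0, 0.6, 0.5]
grip_width: 0.0778
t 3.45 pos [0.5695 0.0733 0.1638] x [ 0.002  0.    -1.   ] yaw_y -117.21 q [-0.85  0.26  0.76  1.76 -0.2   1.19 -2.08] F [1.  0.6 0.5] T [-0.03  0.18 -0.05] g 0.0778
[array([0.18, 0.03, 0.1 ]), array([-0.004, -0.001,  0.001])]
```

```bash
python3 -m inch '[{"tx":0,"ty":0,"tz":0,"ax":0,"ay":0,"az":0,"grip":-1},{"tx":0,"ty":0,"tz":0,"ax":0,"ay":0,"az":0,"grip":-1},{"tx":0,"ty":0,"tz":0,"ax":0,"ay":0,"az":0,"grip":-1},{"tx":0,"ty":0,"tz":0,"ax":0,"ay":0,"az":0,"grip":-1},{"tx":0,"ty":0,"tz":0,"ax":0,"ay":0,"az":0,"grip":-1},{"tx":0,"ty":0,"tz":0,"ax":0,"ay":0,"az":0,"grip":-1},{"tx":0,"ty":0,"tz":0,"ax":0,"ay":0,"az":0,"grip":-1},{"tx":0,"ty":0,"tz":0,"ax":0,"ay":0,"az":0,"grip":-1}]'; python3 st.py .5685 .0735 .162 -117
```

```text
t: 4.25
position: [0.569, 0.0739, 0.1626]
ee_rot: [-1.85, 1.57, 0.817]
force: [3.0, 1.7, -0.7]
grip_width: 0.022
t 4.25 pos [0.569  0.0739 0.1626] x [ 0.  0. -1.] yaw_y -117.21 q [-0.85  0.26  0.76  1.76 -0.2   1.19 -2.08] F [ 3.   1.7 -0.7] T [ 0.35 -0.09 -0.03] g 0.022
[array([0.06, 0.06, 0.03]), array([-0.004, -0.   ,  0.001])]
```

```bash
python3 -m inch '[{"tx":0,"ty":0,"tz":0,"ax":0,"ay":0,"az":0,"grip":-1},{"tx":0,"ty":0,"tz":0,"ax":0,"ay":0,"az":0,"grip":-1},{"tx":0,"ty":0,"tz":0,"ax":0,"ay":0,"az":0,"grip":-1},{"tx":0,"ty":0,"tz":0,"ax":0,"ay":0,"az":0,"grip":-1},{"tx":0,"ty":0,"tz":0,"ax":0,"ay":0,"az":0,"grip":-1},{"tx":0,"ty":0,"tz":0,"ax":-0.05,"ay":0,"az":0,"grip":-1},{"tx":0,"ty":0,"tz":0,"ax":-0.1,"ay":0,"az":0,"grip":-1},{"tx":0,"ty":0,"tz":0,"ax":-0.15,"ay":0,"az":0,"grip":-1}]'; python3 st.py; python3 cam.py 2 wrist side
```

```text
t: 5.05
position: [0.569, 0.0738, 0.1627]
ee_rot: [-2.037, 1.57, 0.782]
force: [2.7, 3.7, -0.3]
grip_width: 0.0225
t 5.05 pos [0.569  0.0738 0.1627] x [ 0.  0. -1.] yaw_y -108.51 q [-0.83  0.26  0.74  1.76 -0.19  1.19 -1.93] F [ 2.7  3.7 -0.3] T [ 0.79 -0.34 -0.05] g 0.0225
```

View pics/wrist2.png

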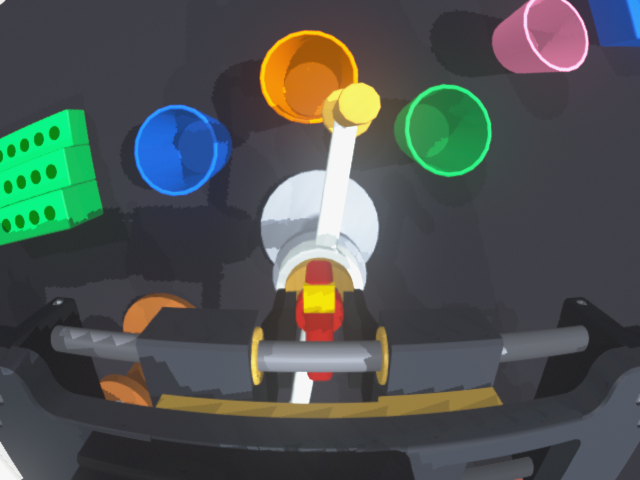

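The blade stays vertical in the wrist view at (320,300–380) while the arm has tilted relative to it. So the screw turns with the gripper, and I'll keep backing it off.

```bash
python3 -m inch '[{"tx":0,"ty":0,"tz":0,"ax":-0.12,"ay":0,"az":0,"grip":-1},{"tx":0,"ty":0,"tz":0,"ax":-0.24,"ay":0,"az":0,"grip":-1},{"tx":0,"ty":0,"tz":0,"ax":-0.36,"ay":0,"az":0,"grip":-1},{"tx":0,"ty":0,"tz":0,"ax":-0.48,"ay":0,"az":0,"grip":-1},{"tx":-0.05,"ty":0,"tz":0,"ax":-0.6,"ay":0,"az":0,"grip":-1},{"tx":-0.05,"ty":0,"tz":0,"ax":-0.72,"ay":0,"az":0,"grip":-1},{"tx":-0.05,"ty":0,"tz":0,"ax":-0.84,"ay":0,"az":0,"grip":-1},{"tx":-0.05,"ty":0,"tz":0,"ax":-0.96,"ay":0,"az":0,"grip":-1}]'; python3 st.py;python3 -m inch '[{"tx":0,"ty":0,"tz":0,"ax":-0.12,"ay":0,"az":0,"grip":-1},{"tx":0,"ty":0,"tz":0,"ax":-0.24,"ay":0,"az":0,"grip":-1},{"tx":0,"ty":0,"tz":0,"ax":-0.36,"ay":0,"az":0,"grip":-1},{"tx":0,"ty":0,"tz":0,"ax":-0.48,"ay":0,"az":0,"grip":-1},{"tx":-0.05,"ty":0,"tz":0,"ax":-0.6,"ay":0,"az":0,"grip":-1},{"tx":-0.05,"ty":0,"tz":0,"ax":-0.72,"ay":0,"az":0,"grip":-1},{"tx":-0.05,"ty":0,"tz":0,"ax":-0.84,"ay":0,"az":0,"grip":-1},{"tx":-0.05,"ty":0,"tz":0,"ax":-0.9,"ay":0,"az":0,"grip":-1}]'; python3 st.py;  python3 cam.py 3 wrist side
```

```text
t: 5.95
position: [0.569, 0.0736, 0.1632]
ee_rot: [2.874, 1.57, 0.371]
force: [2.9, 3.8, -0.6]
grip_width: 0.0226
t 5.95 pos [0.569  0.0736 0.1632] x [ 0.  0. -1.] yaw_y -53.44 q [-0.72  0.24  0.59  1.76 -0.14  1.19 -1.01] F [ 2.9  3.8 -0.6] T [ 0.76 -0.51  0.01] g 0.0226
t: 6.75
position: [0.5692, 0.0735, 0.1638]
ee_rot: [1.85, 1.57, 0.246]
force: [3.8, 3.6, 0.2]
grip_width: 0.0225
t 6.75 pos [0.5692 0.0735 0.1638] x [ 0.001  0.    -1.   ] yaw_y -1.9 q [-0.62  0.23  0.48  1.75 -0.11  1.19 -0.14] F [3.8 3.6 0.2] T [ 0.78 -0.66 -0.06] g 0.0225
```

View pics/wrist3.png

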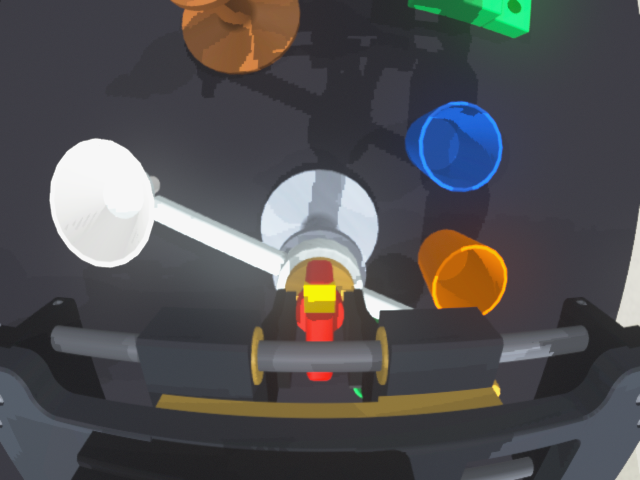

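View pics/side3.png

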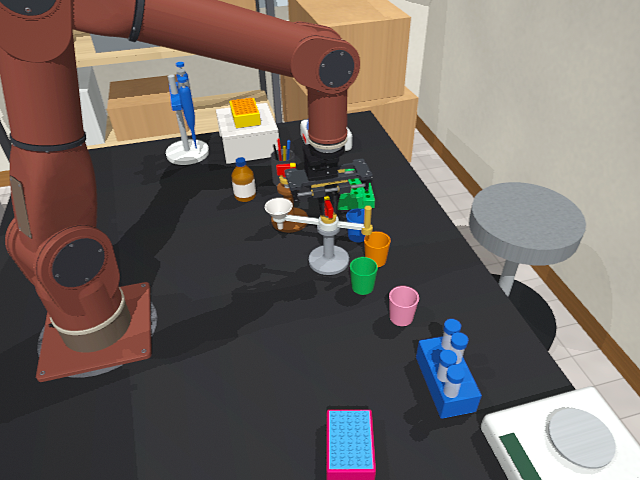

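The screw is backed off by 115° (2.0 rad). The side view shows the funnel unmoved at (278,208). Next: release, lift, and go to the handle.

```bash
python3 -m inch '[{"tx":0,"ty":0,"tz":0,"ax":0,"ay":0,"az":0,"grip":0},{"tx":0,"ty":0,"tz":0,"ax":0,"ay":0,"az":0,"grip":0},{"tx":0,"ty":0,"tz":0,"ax":0,"ay":0,"az":0,"grip":0},{"tx":0,"ty":0,"tz":0,"ax":0,"ay":0,"az":0,"grip":0},{"tx":-3,"ty":0,"tz":0,"ax":0,"ay":0,"az":0,"grip":0},{"tx":-7,"ty":0,"tz":0,"ax":0,"ay":0,"az":0,"grip":0},{"tx":-7,"ty":0,"tz":0,"ax":0.1,"ay":0,"az":0,"grip":0},{"tx":-7,"ty":0,"tz":0,"ax":0.2,"ay":0,"az":0,"grip":0}]'; python3 cam.py 4 top side;python3 st.py .652 .028 .234 -118
```

```text
t: 7.65
position: [0.5693, 0.0731, 0.2349]
ee_rot: [2.076, 1.569, 0.264]
force: [-0.5, -0.9, -0.5]
grip_width: 0.0434
t 7.75 pos [0.5687 0.0732 0.2336] x [-0. -0. -1.] yaw_y -13.65 q [-0.65  0.18  0.5   1.66 -0.09  1.32 -0.36] F [0.1 0.1 0.7] T [-0.14  0.1  -0.04] g 0.0436
[array([-0.04,  9.16,  2.42]), array([ 1.821,  0.   , -0.   ])]
```

Run:
```python
from h import *
for n,b in(("top",(240,170,360,300)),("side",(250,180,400,300))):
    c=[]
    for i in(0,4):
        im,_,_=load(n,i);c.append(cv2.resize(im[b[1]:b[3],b[0]:b[2]],None,fx=2.6,fy=2.6,interpolation=2))
    cv2.imwrite(f"pics/{n}cmp4.png",np.hstack(c)[:,:,::-1])
```

```text
(no output)
```

View pics/sidecmp4.png

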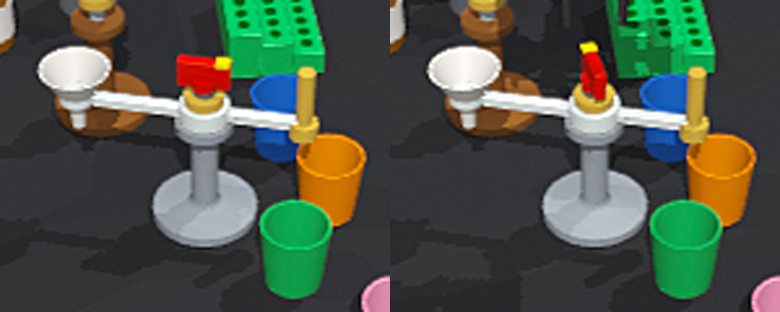

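The crop pair shows the wing turned by about 115°, with the arm and beakers unchanged. Now to the handle.

```bash
python3 -m inch '[{"tx":0,"ty":4,"tz":1,"ax":0.15,"ay":0,"az":0,"grip":0.2},{"tx":0,"ty":9.1,"tz":2.4,"ax":0.3,"ay":0,"az":0,"grip":0.2},{"tx":0,"ty":9.1,"tz":2.4,"ax":0.45,"ay":0,"az":0,"grip":0.2},{"tx":0,"ty":9.1,"tz":2.4,"ax":0.6,"ay":0,"az":0,"grip":0.2},{"tx":0,"ty":9.1,"tz":2.4,"ax":0.75,"ay":0,"az":0,"grip":0.2},{"tx":0,"ty":9.1,"tz":2.4,"ax":0.9,"ay":0,"az":0,"grip":0.2},{"tx":0,"ty":9.1,"tz":2.4,"ax":1.05,"ay":0,"az":0,"grip":0.2},{"tx":0,"ty":9.1,"tz":2.4,"ax":1.2,"ay":0,"az":0,"grip":0.2}]'; python3 st.py .652 .028 .234 -118;python3 -m inch '[{"tx":0,"ty":0,"tz":0,"ax":0.15,"ay":0,"az":0,"grip":0.2},{"tx":0,"ty":0,"tz":0,"ax":0.3,"ay":0,"az":0,"grip":0.2},{"tx":0,"ty":0,"tz":0,"ax":0.45,"ay":0,"az":0,"grip":0.2},{"tx":0,"ty":0,"tz":0,"ax":0.55,"ay":0,"az":0,"grip":0.2},{"tx":0,"ty":0,"tz":0,"ax":0.61,"ay":0,"az":0,"grip":0.2},{"tx":0,"ty":0,"tz":0,"ax":0.61,"ay":0,"az":0,"grip":0.2},{"tx":0,"ty":0,"tz":0,"ax":0.61,"ay":0,"az":0,"grip":0.2},{"tx":0,"ty":0,"tz":0,"ax":0.61,"ay":0,"az":0,"grip":0.2}]'; python3 st.py .652 .028 .234 -118; python3 cam.py 5 wrist side
```

```text
t: 8.55
position: [0.6514, 0.0286, 0.2331]
ee_rot: [0.268, 1.57, -2.742]
force: [-0.7, 0.1, 0.9]
grip_width: 0.0521
t 8.55 pos [0.6514 0.0286 0.2331] x [-0.001 -0.    -1.   ] yaw_y -82.47 q [-0.66  0.4   0.74  1.47 -0.27  1.38 -1.35] F [-0.7  0.1  0.9] T [-0.01  0.16 -0.04] g 0.0521
[array([-0.09,  0.07, -0.05]), array([ 0.62 ,  0.001, -0.001])]
t: 9.35
position: [0.6516, 0.0288, 0.2334]
ee_rot: [0.796, 1.57, -2.818]
force: [0.2, 0.5, 0.4]
grip_width: 0.052
t 9.35 pos [0.6516 0.0288 0.2334] x [-0. -0. -1.] yaw_y -117.09 q [-0.73  0.43  0.86  1.48 -0.32  1.39 -1.91] F [0.2 0.5 0.4] T [-0.02  0.13  0.04] g 0.052
[array([-0.06,  0.05, -0.07]), array([ 0.016,  0.   , -0.   ])]
```

View pics/wrist5.png

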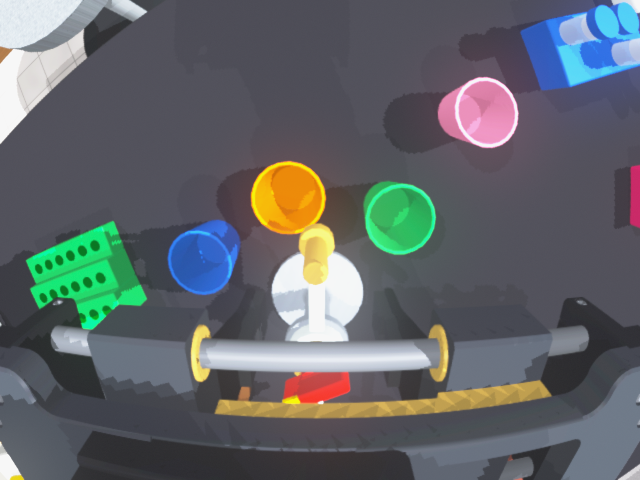

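```bash
python3 - <<'E'
from h import *
im,K,P=load("wrist",5)
p=wplane(K,P,(315.5,272),.19);print("handle",p,"green",wplane(K,P,(400,219),.072))
d=p[:2]-np.array([.5685,.0735]);print(np.linalg.norm(d),np.degrees(np.arctan2(d[1],d[0])))
E
python3 st.py .652 .029 .175 -117.5
```

```text
handle [0.65456258 0.02984865 0.19      ] green [ 0.62512603 -0.03979638  0.072     ]
0.09649977702973332 -26.894340077513448
t 9.45 pos [0.6516 0.0287 0.2335] x [-0.  0. -1.] yaw_y -117.15 q [-0.73  0.43  0.86  1.48 -0.32  1.39 -1.91] F [-0.1  0.2 -0.4] T [ 0.02  0.15 -0.05] g 0.0524
[array([ 5.85, -0.04, -0.02]), array([ 0.006,  0.   , -0.   ])]
```

```bash
python3 -m inch '[{"tx":3,"ty":0,"tz":-0.1,"ax":0,"ay":0,"az":0,"grip":0.2},{"tx":6,"ty":0,"tz":-0.1,"ax":0,"ay":0,"az":0,"grip":0.2},{"tx":7.8,"ty":0,"tz":-0.1,"ax":0,"ay":0,"az":0,"grip":0.2},{"tx":7.8,"ty":0,"tz":-0.1,"ax":0,"ay":0,"az":0,"grip":-1},{"tx":7.8,"ty":0,"tz":-0.1,"ax":0,"ay":0,"az":0,"grip":-1},{"tx":7.8,"ty":0,"tz":-0.1,"ax":0,"ay":0,"az":0,"grip":-1},{"tx":7.8,"ty":0,"tz":-0.1,"ax":0,"ay":0,"az":0,"grip":-1},{"tx":7.8,"ty":0,"tz":-0.1,"ax":0,"ay":0,"az":0,"grip":-1}]'; python3 -m inch '[{"tx":0,"ty":0,"tz":0,"ax":0,"ay":0,"az":0,"grip":-1},{"tx":0,"ty":0,"tz":0,"ax":0,"ay":0,"az":0,"grip":-1},{"tx":0,"ty":0,"tz":0,"ax":0,"ay":0,"az":0,"grip":-1},{"tx":0,"ty":0,"tz":0,"ax":0,"ay":0,"az":0,"grip":-1},{"tx":0,"ty":0,"tz":0,"ax":0,"ay":0,"az":0,"grip":-1},{"tx":0,"ty":0,"tz":0,"ax":0,"ay":0,"az":0,"grip":-1},{"tx":0,"ty":-0.48,"tz":0.01,"ax":-0.05,"ay":0,"az":0,"grip":-1},{"tx":0,"ty":-0.95,"tz":0.05,"ax":-0.1,"ay":0,"az":0,"grip":-1}]'; python3 st.py
```

```text
t: 10.25
position: [0.653, 0.0284, 0.1565]
ee_rot: [-2.415, 1.57, 0.251]
force: [0.2, 0.4, 0.2]
grip_width: 0.0202
t: 11.05
position: [0.6567, 0.0363, 0.1558]
ee_rot: [2.429, 1.57, -1.086]
force: [3.5, -2.6, 2.7]
grip_width: 0.0149
t 11.05 pos [0.6567 0.0363 0.1558] x [ 0.001 -0.001 -1.   ] yaw_y -111.43 q [-0.71  0.48  0.8   1.56 -0.36  1.25 -1.79] F [ 3.5 -2.6  2.7] T [-0.65 -0.46 -0.01] g 0.0149
```

Run:
```python
import numpy as np
for p in np.arange(.12,1.0,.12): print(round(p,2),round(-9.5*np.sin(p),2),round(9.5*(1-np.cos(p)),2))
```

```text
0.12 -1.14 0.07
0.24 -2.26 0.27
0.36 -3.35 0.61
0.48 -4.39 1.07
0.6 -5.36 1.66
0.72 -6.26 2.36
0.84 -7.07 3.16
0.96 -7.78 4.05
```

Light force, so the arm follows. I'll continue along the circle.

```bash
python3 -m inch '[{"tx":0,"ty":-1.14,"tz":0.07,"ax":-0.12,"ay":0,"az":0,"grip":-1},{"tx":0,"ty":-2.26,"tz":0.27,"ax":-0.24,"ay":0,"az":0,"grip":-1},{"tx":0,"ty":-3.35,"tz":0.61,"ax":-0.36,"ay":0,"az":0,"grip":-1},{"tx":0,"ty":-4.39,"tz":1.07,"ax":-0.48,"ay":0,"az":0,"grip":-1},{"tx":0,"ty":-5.36,"tz":1.66,"ax":-0.6,"ay":0,"az":0,"grip":-1},{"tx":0,"ty":-6.26,"tz":2.36,"ax":-0.72,"ay":0,"az":0,"grip":-1},{"tx":0,"ty":-7.07,"tz":3.16,"ax":-0.84,"ay":0,"az":0,"grip":-1},{"tx":0,"ty":-7.78,"tz":4.05,"ax":-0.96,"ay":0,"az":0,"grip":-1}]'; python3 st.py;python3 cam.py 6 side top
```

```text
t: 11.85
position: [0.6484, 0.125, 0.1562]
ee_rot: [2.677, 1.568, 0.125]
force: [5.1, 0.7, 2.2]
grip_width: 0.0151
t 11.85 pos [0.6484 0.125  0.1562] x [ 0.003  0.    -1.   ] yaw_y -56.19 q [-0.69  0.43  0.58  1.55 -0.25  1.23 -1.05] F [5.1 0.7 2.2] T [ 0.04 -0.99  0.05] g 0.0151
```

View pics/side6.png

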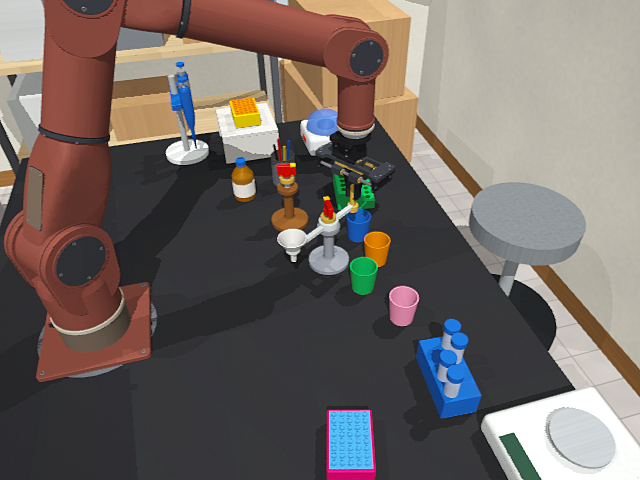

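The funnel swings freely, now at (292,241). I'll keep going.

```bash
python3 -m inch '[{"tx":0,"ty":-1.14,"tz":0.07,"ax":-0.12,"ay":0,"az":0,"grip":-1},{"tx":0,"ty":-2.26,"tz":0.27,"ax":-0.24,"ay":0,"az":0,"grip":-1},{"tx":0,"ty":-3.35,"tz":0.61,"ax":-0.36,"ay":0,"az":0,"grip":-1},{"tx":0,"ty":-4.39,"tz":1.07,"ax":-0.48,"ay":0,"az":0,"grip":-1},{"tx":0,"ty":-5.36,"tz":1.66,"ax":-0.6,"ay":0,"az":0,"grip":-1},{"tx":0,"ty":-6.26,"tz":2.36,"ax":-0.72,"ay":0,"az":0,"grip":-1},{"tx":0,"ty":-7.07,"tz":3.16,"ax":-0.84,"ay":0,"az":0,"grip":-1},{"tx":0,"ty":-7.78,"tz":4.05,"ax":-0.96,"ay":0,"az":0,"grip":-1}]'; python3 -m inch '[{"tx":0,"ty":-0.76,"tz":0.03,"ax":-0.08,"ay":0,"az":0,"grip":-1},{"tx":0,"ty":-1.51,"tz":0.12,"ax":-0.16,"ay":0,"az":0,"grip":-1},{"tx":0,"ty":-2.26,"tz":0.27,"ax":-0.24,"ay":0,"az":0,"grip":-1},{"tx":0,"ty":-2.99,"tz":0.48,"ax":-0.32,"ay":0,"az":0,"grip":-1},{"tx":0,"ty":-3.7,"tz":0.75,"ax":-0.4,"ay":0,"az":0,"grip":-1},{"tx":0,"ty":-3.7,"tz":0.75,"ax":-0.4,"ay":0,"az":0,"grip":-1},{"tx":0,"ty":-3.7,"tz":0.75,"ax":-0.4,"ay":0,"az":0,"grip":-1},{"tx":0,"ty":-3.7,"tz":0.75,"ax":-0.4,"ay":0,"az":0,"grip":-1}]';python3 st.py;python3 cam.py 7 side top wrist
```

```text
t: 12.75
position: [0.5708, 0.168, 0.156]
ee_rot: [2.478, 1.569, 0.883]
force: [3.5, 3.7, 3.1]
grip_width: 0.0152
t: 13.55
position: [0.5333, 0.1611, 0.1556]
ee_rot: [-2.896, 1.57, 2.187]
force: [0.1, 5.8, 3.7]
grip_width: 0.0148
t 13.55 pos [0.5333 0.1611 0.1556] x [-0.001  0.001 -1.   ] yaw_y 21.19 q [-0.68  0.19  0.35  1.8  -0.07  1.16  0.06] F [0.1 5.8 3.7] T [ 1.04 -0.    0.25] g 0.0148
```

View pics/side7.png

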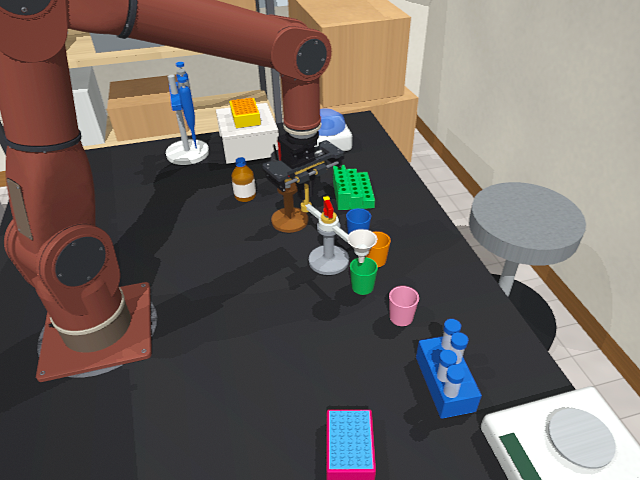

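View pics/top7.png

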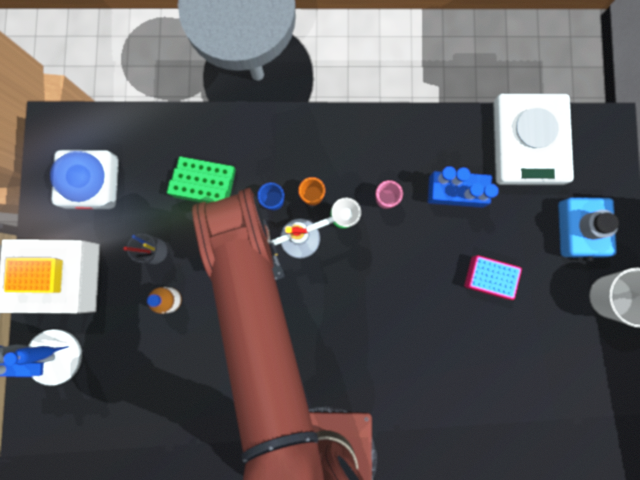

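View pics/wrist7.png

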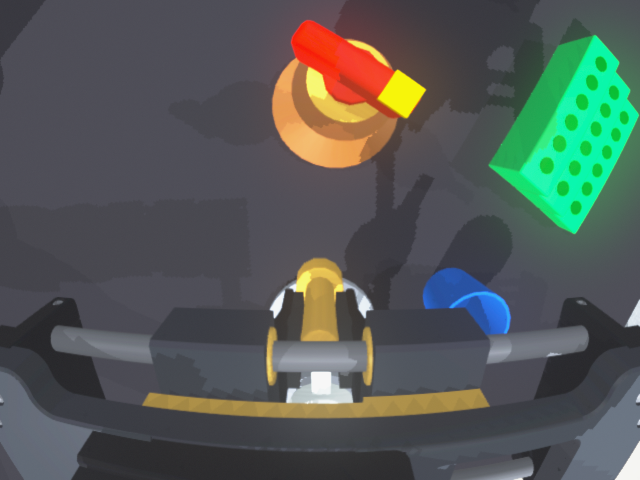

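```bash
cat > fun.py <<'E'
import sys
from h import *
i=sys.argv[1]
for n,b in(("top",(325,190,370,235)),("side",(335,225,395,300))):
    im,K,P=load(n,i)
    hsv=cv2.cvtColor(im,cv2.COLOR_RGB2HSV);m=cv2.inRange(hsv,np.array((0,0,110)),np.array((180,70,255)))
    k=np.zeros_like(m);k[b[1]:b[3],b[0]:b[2]]=m[b[1]:b[3],b[0]:b[2]]
    if n=="top":
        k=cv2.morphologyEx(k,cv2.MORPH_OPEN,np.ones((9,9)))
    c=max(cv2.findContours(k,0,1)[0],key=cv2.contourArea);r=cv2.minEnclosingCircle(c);bb=cv2.boundingRect(c)
    print(n,bb,r)
    if n=="top":
        uv=(bb[0]+bb[2]/2-.5,bb[1]+bb[3]/2-.5);print("funnel",plane(K,P,uv,.162),plane(K,P,r[0],.162))
    cv2.imwrite(f"pics/{n}fc{i}.png",cv2.resize(im[b[1]:b[3],b[0]:b[2]],None,fx=8,fy=8,interpolation=2)[:,:,::-1])
E
python3 fun.py 7
```

```text
top (331, 198, 30, 28) ((345.31927490234375, 213.15060424804688), 16.329668045043945)
funnel [ 0.61681977 -0.04332713  0.162     ] [ 0.61283434 -0.0429065   0.162     ]
side (335, 225, 43, 38) ((353.3452453613281, 239.9642791748047), 23.67449951171875)
```

View pics/sidefc7.png

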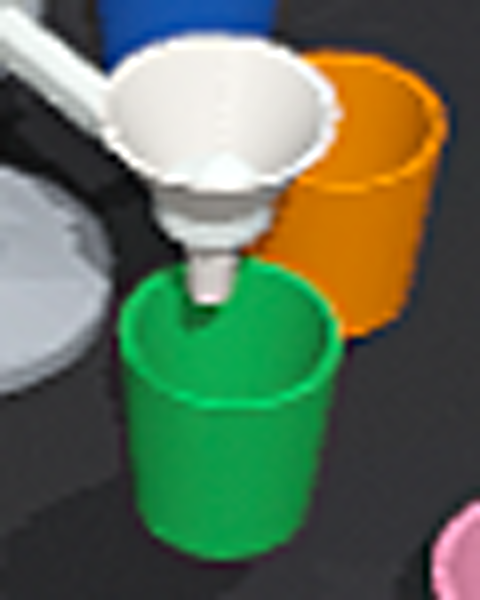

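View pics/topfc7.png

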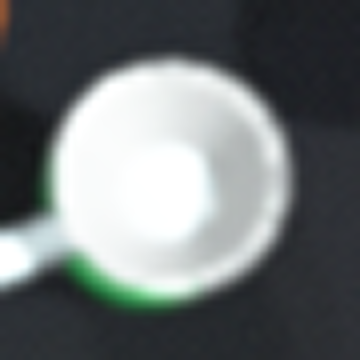

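Run:
```python
from h import *
im,K,P=load("side",7)
t=plane(K,P,(335+210/8-.4,225+296/8-.4),.092);g=plane(K,P,(335+231/8-.4,225+329/8-.4),.072)
p=np.array([.568,.073])
for v in(t,g):
    d=v[:2]-p;print(v,np.linalg.norm(d),np.degrees(np.arctan2(d[1],d[0])))
im,K,P=load("top",7); f=plane(K,P,(346,211.8),.162);d=f[:2]-p;print(f,np.degrees(np.arctan2(d[1],d[0])))
```

```text
[ 0.61433098 -0.04396209  0.092     ] 0.12580417737459137 -68.39050775893655
[ 0.62316983 -0.03945311  0.072     ] 0.1252573845820176 -63.867293198863194
[ 0.61610366 -0.04452083  0.162     ] -67.73971989621894
```

All three estimates agree on about +4.4° (0.077 rad) more.

```bash
python3 -m inch '[{"tx":0,"ty":-0.37,"tz":0.01,"ax":-0.04,"ay":0,"az":0,"grip":-1},{"tx":0,"ty":-0.74,"tz":0.03,"ax":-0.08,"ay":0,"az":0,"grip":-1},{"tx":0,"ty":-0.74,"tz":0.03,"ax":-0.08,"ay":0,"az":0,"grip":-1},{"tx":0,"ty":-0.74,"tz":0.03,"ax":-0.08,"ay":0,"az":0,"grip":-1},{"tx":0,"ty":-0.74,"tz":0.03,"ax":-0.08,"ay":0,"az":0,"grip":-1},{"tx":0,"ty":-0.74,"tz":0.03,"ax":-0.08,"ay":0,"az":0,"grip":-1},{"tx":0,"ty":-0.74,"tz":0.03,"ax":-0.08,"ay":0,"az":0,"grip":-1},{"tx":0,"ty":-0.74,"tz":0.03,"ax":-0.08,"ay":0,"az":0,"grip":-1}]';python3 st.py;python3 cam.py 8 side top; python3 fun.py 8
```

```text
t: 14.5
position: [0.5268, 0.1581, 0.1556]
ee_rot: [3.058, 1.57, 1.937]
force: [1.0, 5.6, 3.8]
grip_width: 0.0149
t 14.5 pos [0.5268 0.1581 0.1556] x [-0.     0.001 -1.   ] yaw_y 25.77 q [-0.67  0.18  0.34  1.81 -0.07  1.16  0.14] F [1.  5.6 3.8] T [ 1.12 -0.22  0.3 ] g 0.0149
top (330, 194, 29, 29) ((343.29998779296875, 208.6999969482422), 16.229089736938477)
funnel [ 0.62525077 -0.03972696  0.162     ] [ 0.62354777 -0.03806179  0.162     ]
side (335, 225, 46, 36) ((355.777099609375, 237.54818725585938), 24.272424697875977)
```

View pics/sidefc8.png

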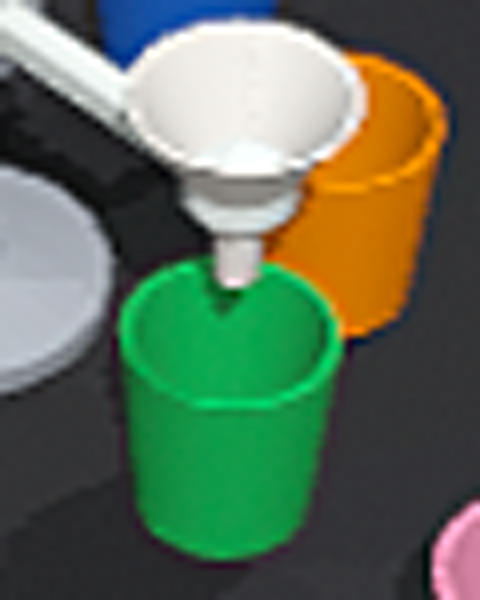

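The stem tip is at crop (237,281), over the middle of the green mouth. The top view puts the funnel at (.625,-.040), the same as the beaker. Release and lift.

```bash
python3 -m inch '[{"tx":0,"ty":0,"tz":0,"ax":0,"ay":0,"az":0,"grip":-0.2},{"tx":0,"ty":0,"tz":0,"ax":0,"ay":0,"az":0,"grip":0},{"tx":0,"ty":0,"tz":0,"ax":0,"ay":0,"az":0,"grip":0.2},{"tx":0,"ty":0,"tz":0,"ax":0,"ay":0,"az":0,"grip":0.2},{"tx":0,"ty":0,"tz":0,"ax":0,"ay":0,"az":0,"grip":0.2},{"tx":-3,"ty":0,"tz":0,"ax":0,"ay":0,"az":0,"grip":0.2},{"tx":-7.5,"ty":0,"tz":0,"ax":0,"ay":0,"az":0,"grip":0.2},{"tx":-8,"ty":0,"tz":0,"ax":0,"ay":0,"az":0,"grip":0.2}]';python3 cam.py 9 side top; python3 fun.py 9;python3 st.py .569 .0735 .235 -2
```

```text
t: 15.4
position: [0.5289, 0.1577, 0.2408]
ee_rot: [1.557, 1.564, 0.439]
force: [1.1, 1.0, 0.3]
grip_width: 0.052
top (330, 194, 29, 28) ((343.29998779296875, 208.6999969482422), 16.229089736938477)
funnel [ 0.62645969 -0.0397235   0.162     ] [ 0.62354777 -0.03806179  0.162     ]
side (335, 225, 46, 36) ((355.6904296875, 237.9027557373047), 24.384021759033203)
t 15.5 pos [0.5274 0.1574 0.2371] x [ 0.003  0.001 -1.   ] yaw_y 25.99 q [-0.68  0.12  0.34  1.71 -0.04  1.32  0.12] F [ 0.  -0.  -0.2] T [-0.02  0.05  0.02] g 0.0519
[array([0.21, 0.06, 9.36]), array([ 0.489, -0.001, -0.003])]
```

View pics/sidefc9.png

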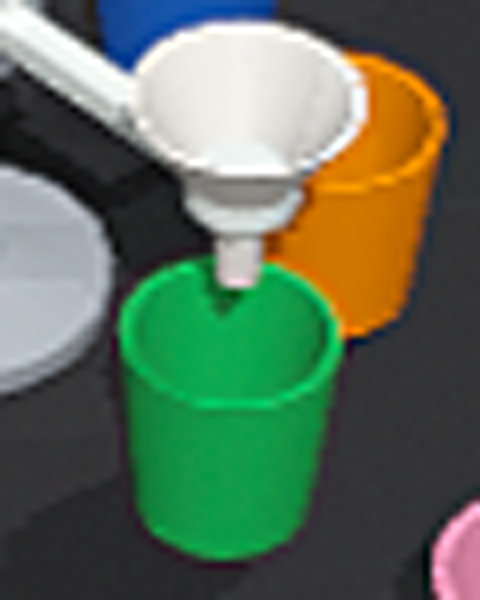

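The arm stayed put. Now back over the wing.

```bash
python3 -m inch '[{"tx":0,"ty":0.06,"tz":4,"ax":0.15,"ay":0,"az":0,"grip":0.2},{"tx":0,"ty":0.06,"tz":8,"ax":0.3,"ay":0,"az":0,"grip":0.2},{"tx":0,"ty":0.06,"tz":9.4,"ax":0.45,"ay":0,"az":0,"grip":0.2},{"tx":0,"ty":0.06,"tz":9.4,"ax":0.49,"ay":0,"az":0,"grip":0.2},{"tx":0,"ty":0.06,"tz":9.4,"ax":0.49,"ay":0,"az":0,"grip":0.2},{"tx":0,"ty":0.06,"tz":9.4,"ax":0.49,"ay":0,"az":0,"grip":0.2},{"tx":0,"ty":0.06,"tz":9.4,"ax":0.49,"ay":0,"az":0,"grip":0.2},{"tx":0,"ty":0.06,"tz":9.4,"ax":0.49,"ay":0,"az":0,"grip":0.2}]';python3 cam.py 10 wrist side; python3 st.py .569 .0735 .162 -2
```

```text
t: 16.3
position: [0.5681, 0.0735, 0.2353]
ee_rot: [-1.605, 1.57, 3.073]
force: [-0.2, 0.6, -0.1]
grip_width: 0.0523
t 16.4 pos [0.5682 0.0733 0.2355] x [-0.  0. -1.] yaw_y -2.01 q [-0.6   0.17  0.45  1.66 -0.08  1.33 -0.17] F [ 0.5 -0.2 -0.1] T [-0.1   0.05 -0.02] g 0.052
[array([ 7.35,  0.08, -0.02]), array([-0., -0.,  0.])]
```

View pics/wrist10.png

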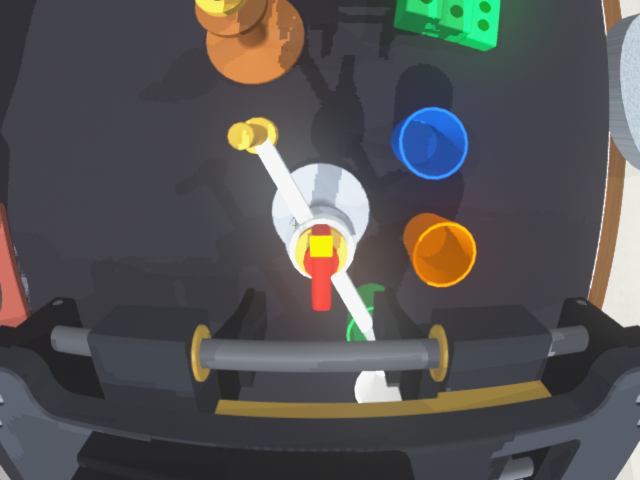

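```bash
python3 -m inch '[{"tx":2.5,"ty":0.05,"tz":0,"ax":0,"ay":0,"az":0,"grip":0.2},{"tx":5,"ty":0.05,"tz":0,"ax":0,"ay":0,"az":0,"grip":0.2},{"tx":6.6,"ty":0.05,"tz":0,"ax":0,"ay":0,"az":0,"grip":0.2},{"tx":6.6,"ty":0.05,"tz":0,"ax":0,"ay":0,"az":0,"grip":-0.3},{"tx":6.6,"ty":0.05,"tz":0,"ax":0,"ay":0,"az":0,"grip":-1},{"tx":6.6,"ty":0.05,"tz":0,"ax":0,"ay":0,"az":0,"grip":-1},{"tx":6.6,"ty":0.05,"tz":0,"ax":0,"ay":0,"az":0,"grip":-1},{"tx":6.6,"ty":0.05,"tz":0,"ax":0,"ay":0,"az":0,"grip":-1}]'; python3 -m inch '[{"tx":0,"ty":0,"tz":0,"ax":0,"ay":0,"az":0,"grip":-1},{"tx":0,"ty":0,"tz":0,"ax":0,"ay":0,"az":0,"grip":-1},{"tx":0,"ty":0,"tz":0,"ax":0,"ay":0,"az":0,"grip":-1},{"tx":0,"ty":0,"tz":0,"ax":0.05,"ay":0,"az":0,"grip":-1},{"tx":0,"ty":0,"tz":0,"ax":0.15,"ay":0,"az":0,"grip":-1},{"tx":0,"ty":0,"tz":0,"ax":0.25,"ay":0,"az":0,"grip":-1},{"tx":0,"ty":0,"tz":0,"ax":0.35,"ay":0,"az":0,"grip":-1},{"tx":0,"ty":0,"tz":0,"ax":0.45,"ay":0,"az":0,"grip":-1}]';python3 st.py; python3 cam.py 11 wrist side; python3 fun.py 11 2>&1|tail -1
```

```text
t: 17.2
position: [0.5693, 0.0731, 0.1705]
ee_rot: [1.933, 1.569, 0.326]
force: [-0.5, 0.7, 8.0]
grip_width: 0.0199
t: 18.0
position: [0.569, 0.0732, 0.1704]
ee_rot: [2.946, 1.57, 0.885]
force: [-2.4, 0.4, 3.8]
grip_width: 0.0119
t 18.0 pos [0.569  0.0732 0.1704] x [ 0.001  0.001 -1.   ] yaw_y -28.07 q [-0.64  0.22  0.5   1.75 -0.12  1.2  -0.59] F [-2.4  0.4  3.8] T [-0.02  0.58  0.08] g 0.0119
FileNotFoundError: [Errno 2] No such file or directory: 'pics/top11.npz'
```

View pics/wrist11.png

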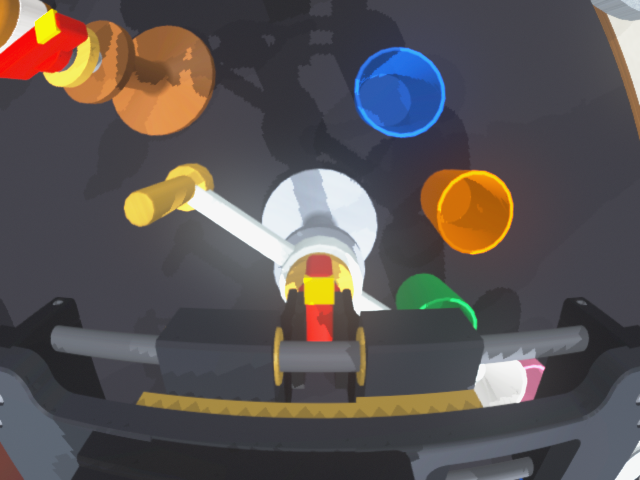

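The blade is now gripped properly at 11.9 mm and turning. I'll continue tightening.

```bash
python3 -m inch '[{"tx":0.01,"ty":0,"tz":0,"ax":0.12,"ay":0,"az":0,"grip":-1},{"tx":0.02,"ty":0,"tz":0,"ax":0.24,"ay":0,"az":0,"grip":-1},{"tx":0.03,"ty":0,"tz":0,"ax":0.36,"ay":0,"az":0,"grip":-1},{"tx":0.04,"ty":0,"tz":0,"ax":0.48,"ay":0,"az":0,"grip":-1},{"tx":0.05,"ty":0,"tz":0,"ax":0.6,"ay":0,"az":0,"grip":-1},{"tx":0.06,"ty":0,"tz":0,"ax":0.72,"ay":0,"az":0,"grip":-1},{"tx":0.07,"ty":0,"tz":0,"ax":0.84,"ay":0,"az":0,"grip":-1},{"tx":0.08,"ty":0,"tz":0,"ax":0.96,"ay":0,"az":0,"grip":-1}]';python3 st.py; python3 -m inch '[{"tx":0.01,"ty":0,"tz":0,"ax":0.1,"ay":0,"az":0,"grip":-1},{"tx":0.02,"ty":0,"tz":0,"ax":0.2,"ay":0,"az":0,"grip":-1},{"tx":0.03,"ty":0,"tz":0,"ax":0.3,"ay":0,"az":0,"grip":-1},{"tx":0.04,"ty":0,"tz":0,"ax":0.4,"ay":0,"az":0,"grip":-1},{"tx":0.05,"ty":0,"tz":0,"ax":0.5,"ay":0,"az":0,"grip":-1},{"tx":0.05,"ty":0,"tz":0,"ax":0.55,"ay":0,"az":0,"grip":-1},{"tx":0.05,"ty":0,"tz":0,"ax":0.55,"ay":0,"az":0,"grip":-1},{"tx":0.05,"ty":0,"tz":0,"ax":0.55,"ay":0,"az":0,"grip":-1}]';python3 st.py
```

```text
t: 18.9
position: [0.5687, 0.0737, 0.1698]
ee_rot: [-1.641, 1.569, 1.622]
force: [-5.0, 1.8, 9.0]
grip_width: 0.0121
t 18.9 pos [0.5687 0.0737 0.1698] x [-0.     0.001 -1.   ] yaw_y -83.0 q [-0.74  0.24  0.63  1.75 -0.15  1.2  -1.52] F [-5.   1.8  9. ] T [0.12 1.39 0.1 ] g 0.0121
t: 19.7
position: [0.5687, 0.074, 0.1695]
ee_rot: [-1.102, 1.569, 1.617]
force: [-5.9, 1.9, 11.4]
grip_width: 0.0118
t 19.7 pos [0.5687 0.074  0.1695] x [-0.     0.002 -1.   ] yaw_y -114.23 q [-0.81  0.25  0.71  1.76 -0.17  1.2  -2.05] F [-5.9  1.9 11.4] T [ 0.43  1.58 -0.01] g 0.0118
```

```bash
python3 -m inch '[{"tx":0,"ty":0,"tz":0,"ax":0.06,"ay":0,"az":0,"grip":-1},{"tx":0,"ty":0,"tz":0,"ax":0.12,"ay":0,"az":0,"grip":-1},{"tx":0,"ty":0,"tz":0,"ax":0.18,"ay":0,"az":0,"grip":-1},{"tx":0,"ty":0,"tz":0,"ax":0.24,"ay":0,"az":0,"grip":-1},{"tx":0,"ty":0,"tz":0,"ax":0.24,"ay":0,"az":0,"grip":-1},{"tx":0,"ty":0,"tz":0,"ax":0.24,"ay":0,"az":0,"grip":-1},{"tx":0,"ty":0,"tz":0,"ax":0.24,"ay":0,"az":0,"grip":-1},{"tx":0,"ty":0,"tz":0,"ax":0.24,"ay":0,"az":0,"grip":-1}]';python3 st.py;python3 cam.py 12 wrist side; python3 st.py
```

```text
t: 20.5
position: [0.5688, 0.0741, 0.1694]
ee_rot: [-0.913, 1.569, 1.566]
force: [-5.8, 2.8, 10.8]
grip_width: 0.0117
t 20.5 pos [0.5688 0.0741 0.1694] x [ 0.     0.002 -1.   ] yaw_y -127.95 q [-0.84  0.25  0.74  1.76 -0.19  1.2  -2.28] F [-5.8  2.8 10.8] T [0.52 1.41 0.12] g 0.0117
t 20.6 pos [0.5688 0.0741 0.1694] x [-0.     0.002 -1.   ] yaw_y -127.95 q [-0.84  0.25  0.74  1.76 -0.19  1.2  -2.28] F [-5.2  3.2 10.3] T [0.51 1.44 0.18] g 0.012
```

View pics/wrist12.png

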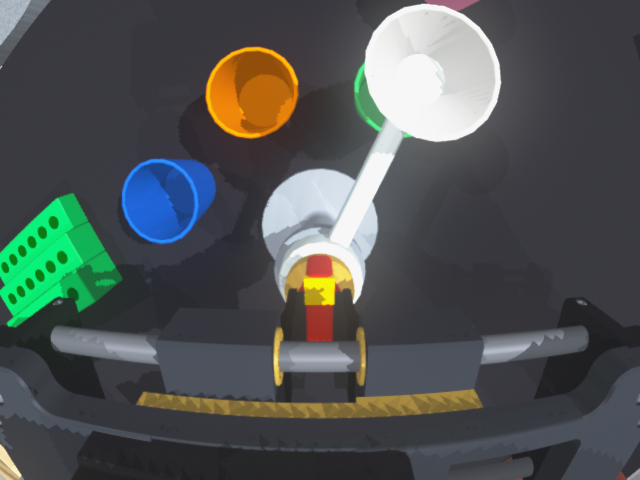

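```bash
python3 -m inch '[{"tx":0,"ty":0,"tz":0,"ax":0.06,"ay":0,"az":0,"grip":-1},{"tx":0,"ty":0,"tz":0,"ax":0.12,"ay":0,"az":0,"grip":-1},{"tx":0,"ty":0,"tz":0,"ax":0.18,"ay":0,"az":0,"grip":-1},{"tx":0,"ty":0,"tz":0,"ax":0.24,"ay":0,"az":0,"grip":-1},{"tx":0,"ty":0,"tz":0,"ax":0.27,"ay":0,"az":0,"grip":-1},{"tx":0,"ty":0,"tz":0,"ax":0.27,"ay":0,"az":0,"grip":-1},{"tx":0,"ty":0,"tz":0,"ax":0.27,"ay":0,"az":0,"grip":-1},{"tx":0,"ty":0,"tz":0,"ax":0.27,"ay":0,"az":0,"grip":-1}]';python3 st.py;python3 cam.py 13 wrist side; python3 st.py
```

```text
t: 21.4
position: [0.5696, 0.0735, 0.1695]
ee_rot: [-1.884, 1.569, 0.327]
force: [-1.3, 0.2, 7.5]
grip_width: 0.015
t 21.4 pos [0.5696 0.0735 0.1695] x [ 0.002  0.001 -1.   ] yaw_y -143.36 q [-0.87  0.26  0.79  1.76 -0.2   1.2  -2.53] F [-1.3  0.2  7.5] T [0.12 0.49 1.01] g 0.015
t 21.5 pos [0.5696 0.0735 0.1694] x [ 0.002  0.001 -1.   ] yaw_y -143.36 q [-0.87  0.26  0.79  1.76 -0.2   1.2  -2.53] F [-1.7  0.5  7. ] T [0.04 0.52 1.  ] g 0.0149
```

View pics/wrist13.png

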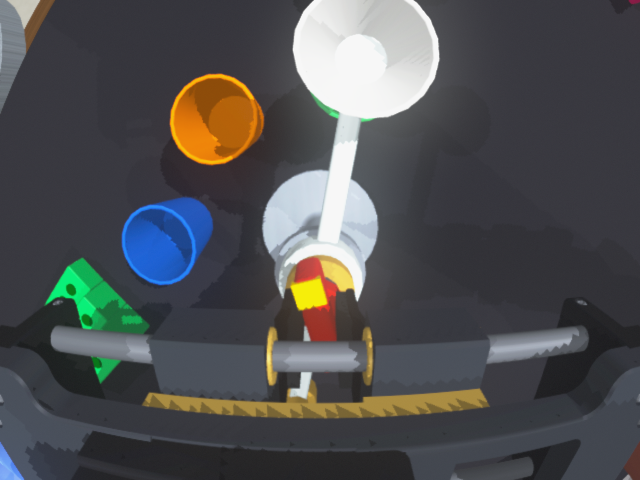

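The z torque has jumped to 1.0 N m, and the blade sits skewed about 9° in the jaws at (315,295), so the screw is at its stop. I'll unwind the strain, then release and lift clear.

```bash
python3 -m inch '[{"tx":0,"ty":0,"tz":0,"ax":-0.1,"ay":0,"az":0,"grip":-1},{"tx":0,"ty":0,"tz":0,"ax":-0.16,"ay":0,"az":0,"grip":-0.6},{"tx":0,"ty":0,"tz":0,"ax":-0.16,"ay":0,"az":0,"grip":-0.3},{"tx":0,"ty":0,"tz":0,"ax":-0.16,"ay":0,"az":0,"grip":0.2},{"tx":0,"ty":0,"tz":0,"ax":-0.16,"ay":0,"az":0,"grip":0.2},{"tx":0,"ty":0,"tz":0,"ax":-0.16,"ay":0,"az":0,"grip":0.2},{"tx":-4,"ty":0,"tz":0,"ax":-0.16,"ay":0,"az":0,"grip":0.2},{"tx":-9,"ty":0,"tz":0,"ax":-0.16,"ay":0,"az":0,"grip":0.2}]';python3 st.py;python3 -m inch '[{"tx":-4,"ty":0,"tz":-4,"ax":0,"ay":0,"az":0,"grip":0.2},{"tx":-8,"ty":0,"tz":-8,"ax":0,"ay":0,"az":0,"grip":0.2},{"tx":-8,"ty":0,"tz":-8,"ax":0,"ay":0,"az":0,"grip":0.2},{"tx":-8,"ty":0,"tz":-8,"ax":0,"ay":0,"az":0,"grip":0.2},{"tx":-8,"ty":0,"tz":-8,"ax":0,"ay":0,"az":0,"grip":0.2},{"tx":-8,"ty":0,"tz":-8,"ax":0,"ay":0,"az":0,"grip":0.2},{"tx":-8,"ty":0,"tz":-8,"ax":0,"ay":0,"az":0,"grip":0.2},{"tx":-8,"ty":0,"tz":-8,"ax":0,"ay":0,"az":0,"grip":0.2}]';python3 st.py;python3 cam.py 14 wrist side top; python3 fun.py 14
```

```text
t: 22.3
position: [0.5673, 0.0728, 0.2573]
ee_rot: [1.213, 1.566, -2.704]
force: [1.0, 0.4, 0.0]
grip_width: 0.0504
t 22.3 pos [0.5673 0.0728 0.2573] x [-0.005 -0.002 -1.   ] yaw_y -134.41 q [-0.88  0.19  0.78  1.64 -0.13  1.38 -2.43] F [1.  0.4 0. ] T [ 0.04  0.04 -0.01] g 0.0504
t: 23.1
position: [0.6255, 0.0178, 0.3378]
ee_rot: [0.344, 1.57, 2.711]
force: [-1.0, -0.2, 0.3]
grip_width: 0.0518
t 23.1 pos [0.6255 0.0178 0.3378] x [-0.001  0.    -1.   ] yaw_y -134.35 q [-0.72  0.31  0.82  1.37 -0.23  1.56 -2.26] F [-1.  -0.2  0.3] T [-0.03  0.14  0.04] g 0.0518Traceback (most recent call last):
  File "fun.py", line 10, in <module>
    c=max(cv2.findContours(k,0,1)[0],key=cv2.contourArea);r=cv2.minEnclosingCircle(c);bb=cv2.boundingRect(c)
ValueError: max() iterable argument is empty
```

View pics/side14.png

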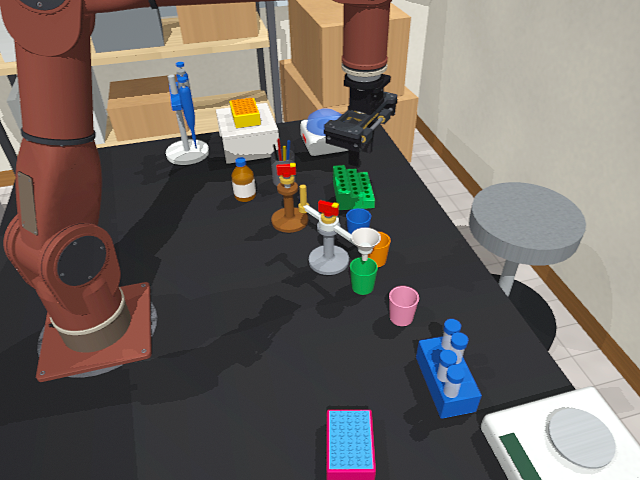

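View pics/wrist14.png

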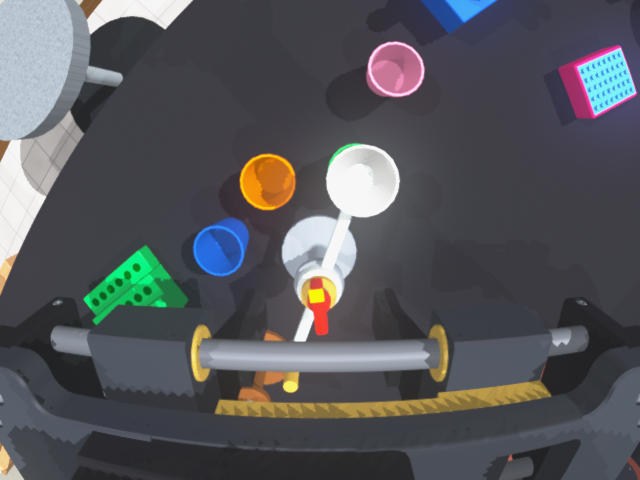

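View pics/top14.png

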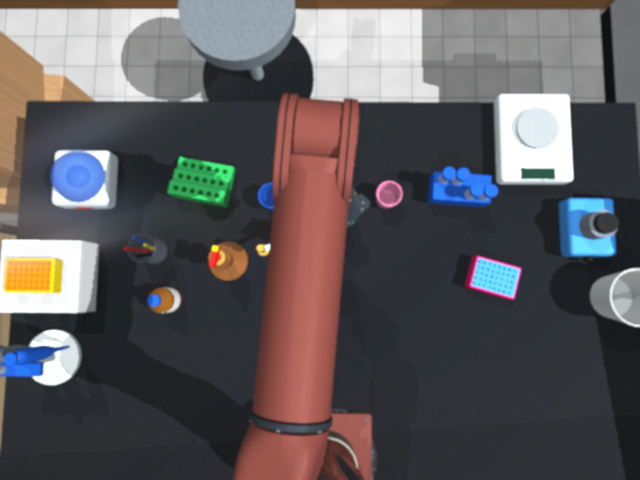

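Run:
```python
from h import *
im,K,P=load("wrist",14)
a=wplane(K,P,(316,291),.187);b=wplane(K,P,(322,332),.187);d=a-b;print("blade yaw",np.degrees(np.arctan2(d[1],d[0])),a,b)
print("funnel w",wplane(K,P,(362.5,180.5),.162))
b=(335,225,395,300);im,K,P=load("side",14)
cv2.imwrite("pics/sf14.png",cv2.resize(im[b[1]:b[3],b[0]:b[2]],None,fx=8,fy=8,interpolation=2)[:,:,::-1])
b=(300,185,360,260)
cs=[cv2.resize(load("side",i)[0][b[1]:b[3],b[0]:b[2]],None,fx=6,fy=6,interpolation=2) for i in(0,14)]
cv2.imwrite("pics/hub14.png",np.hstack(cs)[:,:,::-1])
```

```text
blade yaw -36.97486058526684 [0.58601832 0.06075115 0.187     ] [0.55074544 0.08730692 0.187     ]
funnel w [ 0.62668139 -0.03850355  0.162     ]
```

View pics/sf14.png

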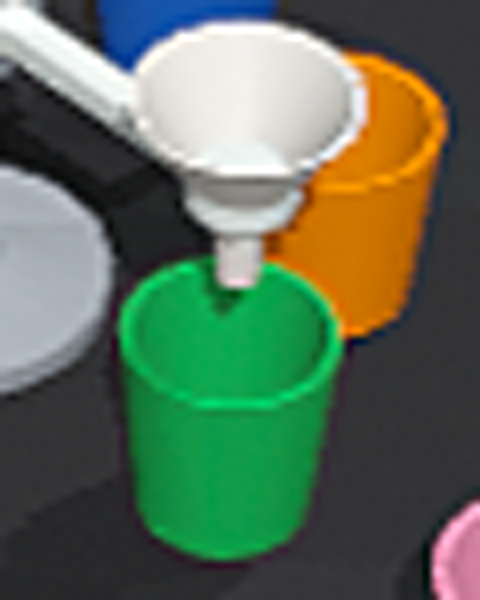

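View pics/hub14.png

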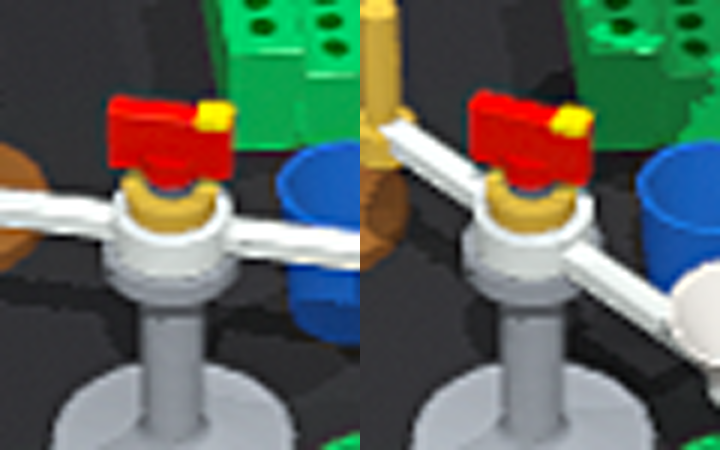

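The stem tip is at crop (237,281), over the green mouth. The wing is about 10° tighter than at the start, nothing else has moved, and the robot is clear. Handing in.

Run:
```python
from h import *
im,K,P=load("side",14)
t=plane(K,P,(335+237/8-.4,225+281/8-.4),.092);print(t,"vs green .6247 -.0400")
from bench import env
print(env.finish_job())
```

```text
[ 0.62402098 -0.0400439   0.092     ] vs green .6247 -.0400
the job is handed in; nothing more can be done
None
```

The job is handed in: the funnel stem is over the green beaker and the screw is tight again. I backed the red wing screw off by about 115°, swung the arm roughly 145° by its brass handle, and retightened until the screw hit its stop. It took about 23 s of the 72 s.

- **Funnel position:** in the last side view the stem tip is about 1 mm from the beaker's centre. The wrist view of the funnel rim agrees within about 3 mm.
- **Screw:** at the stop the torque jumped to 1.0 N m. Unwinding the strain before release may have backed the screw off by up to about 7°. It still sits about 10° tighter than at the start, which I estimate at -0.2 to -0.4 rad.
- **Not measured directly:** I had no reading of the screw angle or the pad force, so both are inferred from the torque and the pictures.
- **Surroundings:** the beakers I could see and the rest of the bench show no visible shift, and the gripper is clear of everything.
- **Failed check:** my final top-view funnel measurement did not work, because the robot arm blocked that camera. On the first grasp the jaws stopped at 22 mm rather than the blade's 12 mm, probably on the round boss under it, though the screw turned cleanly.

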